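# Catch the falling chamber lid and lower it shut

### The arm

A 6-joint arm with a two-finger parallel gripper is mounted at the origin on the work surface. World frame = base frame: x ahead of the robot, y to its left, z up, the work surface at z = 0. Lengths are in m, angles in degrees, forces in N, time in s.
With the tool pointing down it reaches from about 0.375 to 0.9 m from the base axis. Payload 3.1 kg.
Tool frame: the origin (TCP) lies midway between the tips of the shut fingers; the grasp point (between the pads) lies 19 mm behind it; z points along the fingers, y is the line along which they close (so a half turn about z gives the same grasp; the last joint's range is limited). The gripper opens to 85 mm and grips with 20 to 120 N. Pads are 22 mm wide; open, the fingers measure 114 mm over their backs; the gripper's body (76 mm by 85 mm) begins 54 mm behind the grasp point. The pads swing forward as they close: fully open they stand 13 mm farther back than shut.
Start: joints at [-87.233, 30.224, 82.088, -0, 67.689, -10.227], TCP at [0.141, -0.609, 0.231] pointing down, gripper open.
Joint ranges: [-176.69, 176.69], [-43.24, 126.21], [12.49, 139.97], [-82, 262], [0, 151.66], [-163.58, 163.58]. Speed limits (degrees/s): [159.86, 159.86, 180, 180, 180, 180].

### API

Orientations are given as a 3x3 rotation matrix whose columns are the frame's x, y, z axes.
In Python, from cell import bot gives the robot as it stands.
- The arm moves only by the tool drive_tool, never from a script. Its argument "motion" is one flat list of numbers, 7 for each row, row after row: the shift along the tool's x, y, z in m, then the turn, a rotation vector about the tool's x, y, z in degrees, then the gripper's target within -1 to 1 (shut at 1, half-way at 0, fully open at -1). A call has 1 to 8 rows; each row is the pose to reach, as a shift and turn from the pose commanded when the call began, along the tool's axes at that moment; what a row does not reach only later rows make up. A row lasts 1/12 s, in which the tool goes at most 41.7 mm and 7.16 degrees, less where a joint would pass 70% of its speed; a pose out of reach is approached as far as the arm can. A call with a gripper value outside its range is refused whole. The fingers move at their own pace and stop on an object; the grip force is fixed at half the most. Time passes only in rows, so rows that repeat a pose let the fingers close. It gives the time, the measured TCP pose, the force and the opening at its end, in the units of the state.
- bot.read_state(): the state, without advancing time (a new reading comes with each control period).
- bot.capture(name): name is "side" or "top" or "wrist"; returns the picture (400x640x3 uint8, red, green, blue); there is no depth.
- bot.calibration(name): a dict with "intrinsics" (3x3 intrinsics, pixels), "origin" and "attitude" of the camera in the world. Camera axes: x right, y up, looking along -z (the intrinsics and any distortion apply to the point x, -y, -z); pixel columns grow to the right and rows downward; lengths in m; the calibration is good to about 2 mm. The wrist camera is an equidistant fisheye: a pixel r from the principal point sees the ray r / f radians off the axis. A picture is of the moment at which its call begins: read the wrist's pose just before it. calibration takes no time and is no camera call; for the wrist camera it gives the pose at the moment of the call.
- bot.sign_off(): hands the job in, once; it reports no verdict.
Trained networks look in the newest picture that a camera, given by its name, has taken for a name from the list of things; names that differ only in an ending like _2 or _b are one class to them, and where a whole thing is asked for, a point or a joint stands for the part that bears it (a point fixed in the world has none). Each returns a list of dicts, best first, with "confidence" (0 to 1); they miss things now and then, are a little off and sometimes report something else, mostly with a low value. They report only what shows in the picture. A call takes as long as a camera call. They do not tell look-alikes from the thing itself.
- bot.boxes_of(camera, query): "position" ([x, y, z] in m, in the coordinates of the camera as it stood for that picture, good to about 4 mm: the middle of the surface that is visible of it).
- bot.cut_out(camera, query): "pixels" (400x640 bool, what is visible of it).
The state is a dict: "clock": time; "q": joint angles; "joint_vel": joint speeds; "effort": joint torques, N m; "ee_pos": TCP position; "eef_rot": TCP orientation; "ft_force": force on the tool from outside, world axes, zero at the start; "moment": the same for the moment, N m; "gripper_width": finger opening in m.
Only numpy, scipy, OpenCV 4.12 (cv2) and the standard library are available. Lean on these libraries where they do the work, as an engineer would, in place of code of your own. Each camera call takes 0.05 s, during which the arm holds its last target. There are 200 camera calls.

### The job

Close the warming chamber on the bench with a fingertip and the outside of the fingers, pinching and lifting nothing: nudge its open lid forward from behind so that it tips over, catch the falling lid on the back of a finger while it is still well open, and lower it gently until it is fully shut, keeping the finger under its front lip so that it never drops shut. Do not disturb the dish inside or the bottle, jar and spare dish beside the chamber, and end clear of everything.

Things in the scene. Friction and masses are not known exactly. Their poses are not given: they have to be found in the camera images.
- chamber: White box-shaped dish warmer fixed to the bench, 120 mm deep (its x), 200 mm wide (its y), 120 mm high, open at the top under the lid, its walls 8 mm thick. Origin: centre of the underside, on the bench; x points from its front (robot side) to its hinged back, z up. It is turned by up to 0.3 rad about the vertical.
- hinge (a point): Middle of the hinge line, on the top of the chamber's back edge: 60 mm behind the chamber's origin and 120 mm up. The hinge line runs along the chamber's y.
- lid (a joint): Angle (rad) of the black 0.3 kg lid: 0 shut and level, 1.57 upright, 1.85 leaning back (away from the robot) on its stop, where it starts. Once past upright it falls towards the robot on a viscous damper: slowly at first, level after 3 to 5 s, at 0.7 to 1 rad/s near the end. Nearly level, about 1.3 N under the lip holds it; it sinks no faster than the damper allows, so lower it slowly.
- lip_edge (a point): Middle of the lid's free edge, at its underside, 155 mm from the hinge line, which lies in the underside's plane. The lid: a plate 6 mm thick, 120 x 200 mm, with a middle lip 110 mm wide reaching 35 mm farther. Shut, the lip overhangs the chamber's front by 35 mm, underside 120 mm above the bench: a finger can stand under it. x points from edge to hinge, z out of the lid's outer face.
- dish: White round dish, 58 mm across, 14 mm high, loose on the chamber's inner floor 81 mm above the bench; origin at the centre of its underside. To be left alone.
- spare_dish: Dish of the same kind, loose on the bench beside the chamber; origin at the centre of its underside. Leave alone.
- bottle: Amber bottle, 52 mm across, 100 mm high, loose on the bench beside the chamber; origin at the centre of its underside. Leave alone.
- jar: Small jar, 44 mm across, 55 mm high, loose on the bench beside the chamber; origin at the centre of its underside. Leave alone.
There are look-alikes about, which are no part of the job. There is more than one size of the chamber; the job needs the middle-sized.

How it is judged:
By the outcome, as a careful person would: the job done as asked, in the order asked, and still so for the second after the job is handed in, with the robot touching nothing.
It also fails if it takes over 58 s, if anything falls off the work surface, if the arm or the gripper's body presses on something with over 40 N, if the wrist force passes 120 N, or if a joint passes its speed limit or range.

## Working session

There is one attempt and no reset: what is moved stays moved. The work goes in short steps, Python scripts to look and compute and a tool call to move; the robot and the scene stay as the last step left them, time stands still between calls to the robot, and variables do not carry over. Pictures are saved under pics/ and viewed, on a budget of 10 in all, crops included, one or two more only if the job needs it, and the job is handed in when it is done.

Besides the shell and the picture viewer there is one more tool, called after "Request:" as name(argument=value, ...), one argument or row to a line, values as JSON. drive_tool: Moves the arm, as the interface text tells. Its arguments: {"type":"object","properties":{"motion":{"type":"array"}},"required":["motion"]}

```bash
ls; mkdir -p pics; python3 - <<'E'
from cell import bot
import cv2,numpy as np
np.set_printoptions(precision=3,suppress=True)
print(bot.read_state())
ims=[]
for c in("top","side"):
    im=bot.capture(c);cv2.imwrite(f"pics/{c}0.png",im[:,:,::-1])
    k=bot.calibration(c);print(c,k)
    R=np.array(k["attitude"]);o=np.array(k["origin"])
    for q in("chamber","lid","lip_edge","dish","bottle","jar"):
        for d in bot.boxes_of(c,q):
            p=np.array(d["position"]);K=np.array(k["intrinsics"])
            u=K@np.array([p[0],-p[1],-p[2]]);print(c,q,round(d["confidence"],2),(u[:2]/u[2]).round(),o+R@p)
E
```

```text
pics
{'clock': 0.0, 'q': array([-87.234,  30.279,  82.157,  -0.   ,  67.691, -10.227]), 'joint_vel': array([ 0.062, -0.033,  0.049,  0.077,  0.05 , -0.159]), 'effort': array([  0.   , -44.235, -17.802,  -0.   ,   0.008,   0.   ]), 'ee_pos': array([ 0.141, -0.608,  0.23 ]), 'eef_rot': array([[ 0.974,  0.225, -0.   ],
       [ 0.225, -0.974,  0.002],
       [ 0.   , -0.002, -1.   ]]), 'ft_force': array([ 0.412,  0.791, -0.447]), 'moment': array([-0.023, -0.007, -0.014]), 'gripper_width': 0.08560834607382453}
top {'intrinsics': array([[465.826,   0.   , 316.953],
       [  0.   , 465.826, 199.93 ],
       [  0.   ,   0.   ,   1.   ]]), 'origin': array([0.378, 0.065, 1.153]), 'attitude': array([[-0.025,  0.992, -0.124],
       [-1.   , -0.024,  0.007],
       [ 0.004,  0.125,  0.992]])}
top chamber 0.83 [386. 265.] [ 0.359 -0.096  0.085]
top chamber 0.75 [201. 285.] [0.33  0.305 0.166]
top chamber 0.57 [342. 149.] [ 0.622 -0.001  0.121]
top lid 0.96 [198. 289.] [0.321 0.313 0.158]
top lid 0.64 [386. 266.] [ 0.358 -0.095  0.086]
top lip_edge 0.88 [200. 288.] [0.323 0.307 0.162]
top lip_ed
[... 369 characters left out ...]
), 'origin': array([0.245, 0.548, 0.803]), 'attitude': array([[-0.875,  0.382, -0.297],
       [-0.484, -0.68 ,  0.551],
       [ 0.009,  0.626,  0.78 ]])}
side chamber 0.97 [398. 200.] [ 0.357 -0.065  0.085]
side chamber 0.62 [342. 335.] [0.318 0.333 0.163]
side chamber 0.61 [292. 175.] [0.619 0.016 0.116]
side lid 0.95 [280. 144.] [0.656 0.002 0.194]
side lid 0.91 [402. 194.] [ 0.355 -0.087  0.088]
side lid 0.64 [341. 332.] [0.321 0.328 0.162]
side lip_edge 0.93 [403. 193.] [ 0.354 -0.093  0.087]
side lip_edge 0.84 [282. 143.] [0.652 0.    0.198]
side lip_edge 0.83 [343. 332.] [0.317 0.328 0.164]
side bottle 0.68 [285. 256.] [0.525 0.203 0.069]
side jar 0.58 [255. 232.] [0.633 0.172 0.048]
```

```bash
python3 -c "
import cv2,numpy as np
a=cv2.imread('pics/top0.png');b=cv2.imread('pics/side0.png')
cv2.imwrite('pics/both.png',cv2.resize(np.vstack([a,b]),(480,600)))"
```

```text
(no output)
```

View pics/top0.png

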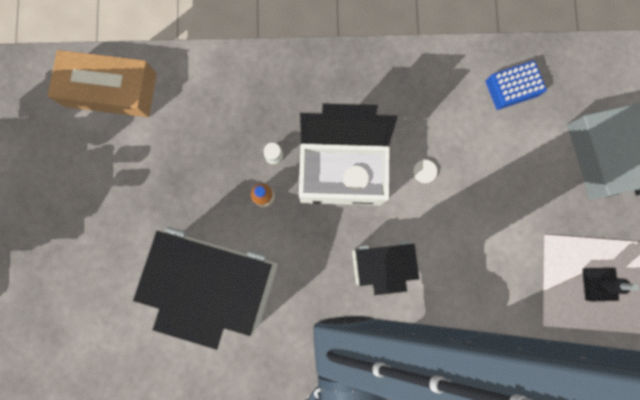

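View pics/side0.png

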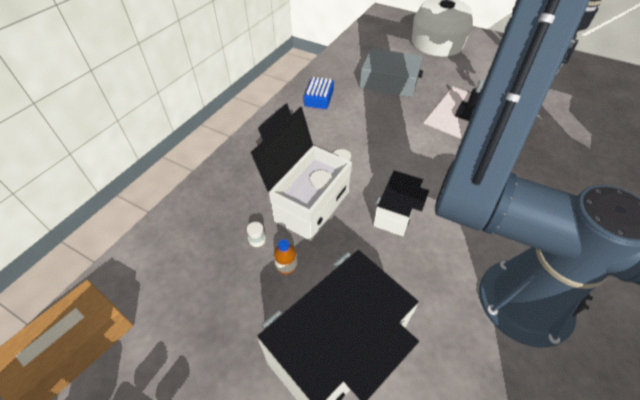

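Top view: three chambers. The large one (200,285) and the small one (386,265) are both shut. The open-lidded one at (345,150) is mid-sized and has the dish inside, so it fits. The jar is at (274,153), the bottle at (261,193) and the spare dish at (427,171). I'll confirm with one enlarged crop and fit the chamber's pose.

```bash
cat > h.py <<'E'
import numpy as np,cv2
from cell import bot
np.set_printoptions(precision=4,suppress=True)
def proj(c,P):
    k=bot.calibration(c);p=(np.atleast_2d(P)-k["origin"])@np.array(k["attitude"])
    K=np.array(k["intrinsics"]);u=np.c_[p[:,0]/-p[:,2],-p[:,1]/-p[:,2]]
    return u*K[0,0]+K[:2,2]
def onplane(c,px,z):
    k=bot.calibration(c);K=np.array(k["intrinsics"]);px=np.atleast_2d(px)
    d=np.c_[(px-K[:2,2])/K[0,0],-np.ones(len(px))];d[:,1]*=-1
    d=d@np.array(k["attitude"]).T;o=np.array(k["origin"])
    return o+d*((z-o[2])/d[:,2])[:,None]
def chamber(x,y,a,lid=1.85):
    c,s=np.cos(a),np.sin(a);R=np.array([[c,-s,0],[s,c,0],[0,0,1]]);o=np.array([x,y,0])
    rim=[[-.06,-.1,.12],[-.06,.1,.12],[.06,.1,.12],[.06,-.1,.12]]
    def L(r,w,t=0): return [.06-r*np.cos(lid)+t*np.sin(lid),w,.12+r*np.sin(lid)+t*np.cos(lid)]
    lidp=[L(0,-.1),L(.12,-.1),L(.12,-.055),L(.155,-.055),L(.155,.055),L(.12,.055),L(.12,.1),L(0,.1)]
    return np.array(rim)@R.T+o,np.array(lidp)@R.T+o
E
python3 - <<'E'
from h import *
im={c:bot.capture(c) for c in("top","side")}
# rough pixel corners from the top picture at z=.12
print(onplane("top",[[301,203],[388,204],[389,146],[301,146]],.12))
from scipy.optimize import least_squares
# refine by matching lid silhouettes from both cameras
M={}
for c in im:
    for d in bot.cut_out(c,"lid"):
        m=d["pixels"];ys,xs=np.nonzero(m);ce=(xs.mean(),ys.mean());print(c,d["confidence"],m.sum(),ce)
        ref=proj(c,[.655,0,.2])[0]
        if np.hypot(ce[0]-ref[0],ce[1]-ref[1])<30 and c not in M: M[c]=m
    for q in("dish","spare_dish"):
        for d in bot.boxes_of(c,q): 
            k=bot.calibration(c);print(c,q,d["confidence"],np.array(k["origin"])+np.array(k["attitude"])@d["position"])
def cost(p):
    s=0
    for c,m in M.items():
        z=np.zeros((400,640),np.uint8);cv2.fillPoly(z,[np.round(proj(c,chamber(*p)[1])*16).astype(np.int32)],1,shift=4)
        s+=((z>0)^m).sum()/m.sum()
    return s
from scipy.optimize import minimize
if M:
    r=min((minimize(cost,[.62,0,a,1.85],method="Nelder-Mead",options=dict(initial_simplex=np.array([[.62,0,a,1.85],[.635,0,a,1.85],[.62,.015,a,1.85],[.62,0,a+.08,1.85],[.62,0,a,1.9]]))) for a in(-.1,0,.1)),key=lambda r:r.fun)
    p=r.x;print(list(M),p,r.fun)
    out=[]
    for c in im:
        b=cv2.resize(im[c][:,:,::-1],None,fx=5,fy=5,interpolation=cv2.INTER_CUBIC)
        for P in chamber(*p): cv2.polylines(b,[np.round(proj(c,P)*5+2).astype(np.int32)],True,(0,255,0),1)
        u=proj(c,[.635,0,.15])[0].astype(int)*5;out.append(b[u[1]-300:u[1]+290,u[0]-280:u[0]+110] if c=="side" else b[u[1]-300:u[1]+290,u[0]-250:u[0]+155])
    cv2.imwrite("pics/fit.png",np.hstack(out))
E
```

```text
[[ 0.5018  0.0943  0.12  ]
 [ 0.4948 -0.0999  0.12  ]
 [ 0.6271 -0.1081  0.12  ]
 [ 0.632   0.0915  0.12  ]]
top 0.71 2582 (np.float64(386.6824167312161), np.float64(267.3768396591789))
top 0.66 3640 (np.float64(346.58818681318684), np.float64(124.91263736263737))
top 0.62 10703 (np.float64(199.98280855834813), np.float64(288.73680276557974))
top dish 0.75 [ 0.5613 -0.0317  0.0919]
top spare_dish 0.57 [ 0.5837 -0.2113  0.0144]
top spare_dish 0.42 [ 0.6555 -0.0086  0.2009]
side 0.94 3156 (np.float64(280.8447401774398), np.float64(143.93694550063373))
side 0.82 1506 (np.float64(403.13678618857904), np.float64(193.29083665338646))
side 0.8 14576 (np.float64(343.73586717892425), np.float64(330.790134467618))
side 0.25 330 (np.float64(320.5272727272727), np.float64(178.61212121212122))
side dish 0.81 [ 0.5619 -0.0269  0.0958]
side dish 0.32 [0.6551 0.0054 0.1955]
side spare_dish 0.49 [ 0.5883 -0.2141  0.0173]
['top', 'side'] [ 0.5735 -0.0035 -0.049   1.8829] 0.06232677335338932
```

View pics/fit.png

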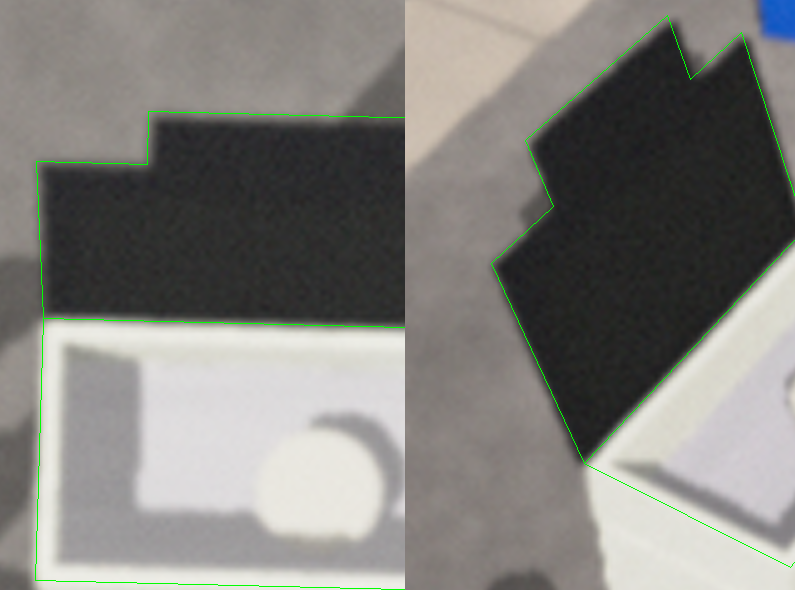

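The crop confirms it: the mid-sized open chamber is at about (0.573, -0.004), turned -0.05 rad, with its lid at about 1.85, and the overlay fits both views. Plan: keep the tool pitched 50° down and forward throughout with the fingers shut one above the other. I'll hook the lip forward from behind, cross over to the front, catch the lid on the upper finger's back and lower it.

```bash
cat >> h.py <<'E'
from scipy.spatial.transform import Rotation as Ro
def Rt(al=50):
    s,c=np.sin(np.radians(al)),np.cos(np.radians(al));return np.array([[0,s,c],[1,0,0],[0,c,-s]])
def go(*targets,al=50):
    "targets (x,y,z[,al]) -> shift+turn rows in the present tool frame"
    st=bot.read_state();R=np.array(st["eef_rot"]);p=np.array(st["ee_pos"])
    print("t",round(st["clock"],2),"p",p,"F",np.array(st["ft_force"]),"q",np.array(st["q"]).round(1),"w",round(st["gripper_width"],4))
    for t in targets:
        a=t[3] if len(t)>3 else al
        print(t,R.T@(np.array(t[:3])-p),np.degrees(Ro.from_matrix(R.T@Rt(a)).as_rotvec()).round(2))
E
python3 - <<'E'
from h import *
go((.141,-.609,.38),(.45,.02,.40))
E
```

```text
t 1.1 p [ 0.1406 -0.609   0.2313] F [-0.4393  0.6636  0.1728] q [-87.2  30.2  82.1   0.   67.7 -10.2] w 0.0851
(0.141, -0.609, 0.38) [ 0.0004  0.0001 -0.1487] [-33.7   26.81 -73.65]
(0.45, 0.02, 0.4) [ 0.443  -0.5432 -0.1687] [-33.7   26.81 -73.65]
```

Request:
drive_tool(
  motion=[0,0,-0.15,0,0,0,1,0,0,-0.15,0,0,0,1,0,0,-0.15,0,0,0,1,0,0,-0.15,0,0,0,1,0.44,-0.54,-0.17,-34,27,-74,1,0.44,-0.54,-0.17,-34,27,-74,1,0.44,-0.54,-0.17,-34,27,-74,1,0.44,-0.54,-0.17,-34,27,-74,1],
)

```text
clock: 1.77
ee_pos: [0.2149, -0.4575, 0.3864]
eef_rot: [[0.774, 0.591, 0.226], [0.624, -0.774, -0.111], [0.109, 0.227, -0.968]]
ft_force: [0.2, -0.5, 0.3]
gripper_width: -0.0001
```

```bash
python3 -c "
from h import *
go((.45,.02,.40))"
```

```text
t 1.77 p [ 0.2149 -0.4575  0.3864] F [ 0.1677 -0.4532  0.2627] q [-85.1   7.   93.6  13.1  72.2 -36.5] w -0.0001
(0.45, 0.02, 0.4) [ 0.4813 -0.2274 -0.013 ] [-22.19  17.76 -48.63]
```

Request:
drive_tool(
  motion=[0.48,-0.23,-0.013,-22,18,-49,1,0.48,-0.23,-0.013,-22,18,-49,1,0.48,-0.23,-0.013,-22,18,-49,1,0.48,-0.23,-0.013,-22,18,-49,1,0.48,-0.23,-0.013,-22,18,-49,1,0.48,-0.23,-0.013,-22,18,-49,1,0.48,-0.23,-0.013,-22,18,-49,1,0.48,-0.23,-0.013,-22,18,-49,1],
)

```text
clock: 2.43
ee_pos: [0.3613, -0.1585, 0.3948]
eef_rot: [[-0.006, 0.767, 0.642], [1.0, 0.004, 0.005], [0.001, 0.642, -0.767]]
ft_force: [0.7, 0.6, 0.3]
gripper_width: 0.0003
```

```bash
python3 -c "
from h import *
go((.45,.02,.40))"
```

```text
t 2.43 p [ 0.3613 -0.1585  0.3948] F [0.6587 0.5688 0.2761] q [-71.4 -13.2 120.3  42.1  65.4 -87.4] w 0.0003
(0.45, 0.02, 0.4) [0.178  0.0721 0.0538] [-0.09 -0.29  0.23]
```

Request:
drive_tool(
  motion=[0.178,0.072,0.054,0,0,0,1,0.178,0.072,0.054,0,0,0,1,0.178,0.072,0.054,0,0,0,1,0.178,0.072,0.054,0,0,0,1,0.178,0.072,0.054,0,0,0,1,0.178,0.072,0.054,0,0,0,1,0.178,0.072,0.054,0,0,0,1,0.178,0.072,0.054,0,0,0,1],
)

```text
clock: 3.1
ee_pos: [0.4504, 0.0195, 0.3999]
eef_rot: [[-0.008, 0.769, 0.64], [1.0, 0.003, 0.008], [0.004, 0.64, -0.769]]
ft_force: [0.2, 0.5, -0.5]
gripper_width: 0.0001
```

```bash
python3 -c "
from h import *
go((.47,.02,.20),(.475,.02,.095))"
```

```text
t 3.1 p [0.4504 0.0195 0.3999] F [ 0.1631  0.4674 -0.5194] q [-21.4 -10.2 117.4  23.3  37.5 -35.8] w 0.0001
(0.47, 0.02, 0.2) [-0.0004 -0.1128  0.1663] [-0.24 -0.44  0.2 ]
(0.475, 0.02, 0.095) [-0.0008 -0.1761  0.2502] [-0.24 -0.44  0.2 ]
```

Request:
drive_tool(
  motion=[0,-0.113,0.166,0,0,0,1,0,-0.113,0.166,0,0,0,1,0,-0.113,0.166,0,0,0,1,0,-0.113,0.166,0,0,0,1,0,-0.176,0.25,0,0,0,1,0,-0.176,0.25,0,0,0,1,0,-0.176,0.25,0,0,0,1,0,-0.176,0.25,0,0,0,1],
)

```text
clock: 3.77
ee_pos: [0.4769, 0.0292, 0.2422]
eef_rot: [[-0.017, 0.755, 0.656], [1.0, -0.004, 0.03], [0.025, 0.656, -0.754]]
ft_force: [0.4, 0.3, 0.2]
gripper_width: -0.0
```

```bash
python3 -c "
from h import *
go((.47,.02,.20),(.475,.02,.095),(.46,.02,.33))
for c in('side','top'):
  cv2.imwrite(f'pics/{c}1.png',bot.capture(c)[:,:,::-1])
a=cv2.imread('pics/side1.png');u=proj('side',[.48,0,.15])[0].astype(int)
b=cv2.imread('pics/top1.png')
cv2.imwrite('pics/r.png',np.hstack([cv2.resize(a[90:290,200:400],(400,400)),cv2.resize(b[80:280,250:450],(400,400))]))
"
```

```text
t 3.77 p [0.4769 0.0292 0.2422] F [0.3953 0.3173 0.2495] q [ -19.    11.9  131.9  101.    14.2 -115.8] w -0.0
(0.47, 0.02, 0.2) [-0.0102 -0.0328  0.0271] [ 0.99 -1.72 -0.19]
(0.475, 0.02, 0.095) [-0.0129 -0.0979  0.1096] [ 0.99 -1.72 -0.19]
(0.46, 0.02, 0.33) [-0.0068  0.0449 -0.0776] [ 0.99 -1.72 -0.19]
```

View pics/r.png

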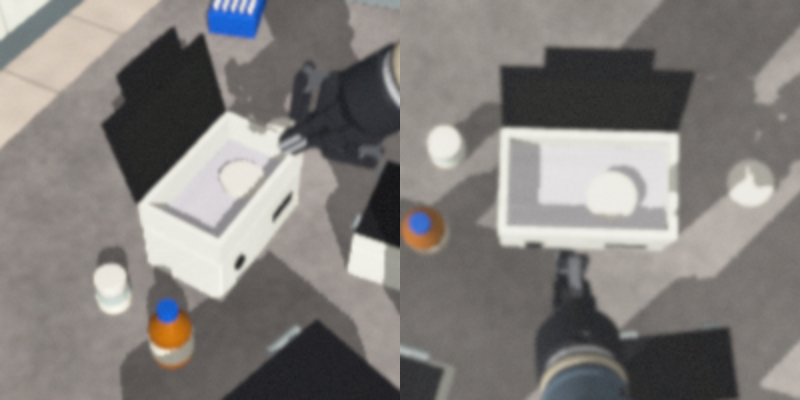

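The side crop shows the finger in front of the chamber at (290,140), touching nothing. The wrist is near singular here, with q5 small and q4 flipping. I'll fit the arm's kinematics from logged states to choose a usable pitch and wrist branch.

```bash
cat > kin.py <<'E'
import numpy as np
from h import *
from scipy.optimize import least_squares
def Rz(a):c,s=np.cos(a),np.sin(a);return np.array([[c,-s,0],[s,c,0],[0,0,1]])
D=[([-87.234,30.224,82.1,0,67.69,-10.2],[.1406,-.609,.2313],[0,0,-1]),
([-85.1,7,93.6,13.1,72.2,-36.5],[.2149,-.4575,.3864],[.226,-.111,-.968]),
([-71.4,-13.2,120.3,42.1,65.4,-87.4],[.3613,-.1585,.3948],[.642,.005,-.767]),
([-21.4,-10.2,117.4,23.3,37.5,-35.8],[.4504,.0195,.3999],[.64,.008,-.769]),
([-19,11.9,131.9,101,14.2,-115.8],[.4769,.0292,.2422],[.656,.03,-.754])]
def wrist(m,q):
    L,d,A,B,f,h=m;a,b=q[1],q[1]+q[2]
    return Rz(q[0])@[A*np.sin(a)+B*np.sin(b+f),d,h+A*np.cos(a)+B*np.cos(b+f)]
def res(m): return np.concatenate([wrist(m,np.radians(q))+m[0]*np.array(z)-p for q,p,z in D])
r=least_squares(res,[.25,.1,.4,.4,0,.2]);m=r.x
def ik(p,z):
    "q1,q2,q3,q5 in degrees for TCP p, tool axis z"
    W=np.array(p)-m[0]*np.array(z);L,d,A,B,f,h=m
    R=np.sqrt(W[0]**2+W[1]**2-d*d);q1=np.arctan2(W[1],W[0])-np.arctan2(d,R);Z=W[2]-h
    c=(R*R+Z*Z-A*A-B*B)/(2*A*B)
    if abs(c)>1:return None
    g=np.arccos(c);q2=np.arctan2(R,Z)-np.arctan2(B*np.sin(g),A+B*np.cos(g));q3=g-f
    u=Rz(q1)@[np.sin(q2+q3),0,np.cos(q2+q3)]
    return np.degrees([q1,q2,q3,np.arccos(np.clip(u@z,-1,1))]).round(1),np.degrees(q2+q3).round(1)
if __name__=="__main__":
    print(m,abs(r.fun).max())
    for nm,p in dict(fin=(.478,.02,.095),catch=(.55,.02,.24),hook=(.70,.02,.26)).items():
        for al in(30,40,50,60,70,75):
            a=np.radians(al);print(nm,al,ik(p,[np.cos(a),0,-np.sin(a)]))
E
python3 kin.py
```

```text
[0.2965 0.1111 0.5883 0.408  0.2837 0.2738] 0.00024399644680597743
fin 30 (array([-24.8,  80.7, 155.1, 111.7]), np.float64(235.8))
fin 40 (array([-21.6,  57.2, 147.7,  73.5]), np.float64(204.9))
fin 50 (array([-18.7,  42.3, 140. ,  42.2]), np.float64(182.4))
fin 60 (array([-16.2,  34.4, 132.3,  17.6]), np.float64(166.7))
fin 70 (array([-14.1,  31.1, 124.7,   6.8]), np.float64(155.8))
fin 75 (array([-13.2,  30.6, 120.9,  14.3]), np.float64(151.5))
catch 30 (array([-18.3,  27.4, 136.1,  44.5]), np.float64(163.5))
catch 40 (array([-16.5,  20.2, 129.3,  22. ]), np.float64(149.4))
catch 50 (array([-14.8,  16.8, 122. ,   9.7]), np.float64(138.8))
catch 60 (array([-13.2,  16.2, 114.5,  21. ]), np.float64(130.7))
catch 70 (array([-11.8,  17.5, 107. ,  36. ]), np.float64(124.5))
catch 75 (array([-11.1,  18.7, 103.3,  43.3]), np.float64(122.0))
hook 30 (array([-11.9,  28.8, 114. ,  24.4]), np.float64(142.8))
hook 40 (array([-11.1,  25.8, 107.9,   9.1]), np.float64(133.7))
hook 50 (array([-10.3,  24.7, 100.9,  16.2]), np.float64(125.7))
hook 60 (array([-9.5, 25.4, 93.3, 31.9]), np.float64(118.7))
hook 70 (array([-8.8, 27.5, 85.3, 47.5]), np.float64(112.8))
hook 75 (array([-8.4, 29. , 81.1, 55.1]), np.float64(110.1))
```

The kinematic fit is good to 0.3 mm. A straight-on approach at 50° is out of reach: it needs q3 of about 140 and passes a singularity. Instead I'll bring the tool in from the robot's right, pointing mostly +y and pitched down. I'll check limits and clearances along the whole path.

```bash
cat > plan.py <<'E'
from kin import *
PX,PY,PA=.5725,-.0035,-.049      # chamber pose
def Ry(a):c,s=np.cos(a),np.sin(a);return np.array([[c,0,s],[0,1,0],[-s,0,c]])
def ori(yaw,al,be,flip=1):
    y,a,b=np.radians([yaw,al,be]);z=np.array([np.cos(y)*np.cos(a),np.sin(y)*np.cos(a),-np.sin(a)])
    n=np.array([np.sin(b),0,np.cos(b)]);n-=z*(n@z);n/=np.linalg.norm(n);n=n*flip
    return np.c_[np.cross(n,z),n,z]
def ikf(p,R):
    k=ik(p,R[:,2])
    if k is None:return None
    q=np.radians(k[0]);W=(Rz(q[0])@Ry(q[1]+q[2])).T@R
    e=Ro.from_matrix(W).as_euler("ZYZ",degrees=True)   # a, b>=0, c
    return k[0],e
def lidframe(th):
    Rc=Rz(PA);H=np.array([PX,PY,0])+Rc@[.06,0,.12]
    return H,Rc@[-np.cos(th),0,np.sin(th)],Rc@[0,1,0],Rc@[np.sin(th),0,np.cos(th)]  # hinge, r dir, w dir, outward
g=np.linspace
box=np.array([(x,y,z) for x in g(-.011,.011,7) for y in(-.0145,.0145) for z in g(-.05,0,26)]+[(x,y,z) for x in(-.011,.011) for y in g(-.0145,.0145,7) for z in g(-.05,0,26)])
def touch(th,R,r=.141,w=-.015):
    "TCP such that finger just touches the lid's underside, TCP at lid coords r,w"
    H,u,v,n=lidframe(th);P=box@R.T
    rr=r+P@u;ww=w+P@v;m=(rr<.155)&(abs(ww)<.055)
    d=(P@n)[m].max()
    return H+r*u+w*v-d*n
if __name__=="__main__":
    for q,p,z in D: # wrist sign check
        print(np.array(q[3:]),ikf(p,np.array(Rt(50)) if abs(z[0]-.64)<.02 else np.eye(3))[1] if abs(z[0]-.64)<.02 else "")
    for yaw,al in((65,30),(65,20),(55,30),(75,30),(75,20)):
      for fl in(1,-1):
        R=ori(yaw,al,30,fl)
        for th in(1.1,.5,0): p=touch(th,R);print(yaw,al,fl,th,p,*ikf(p,R))
        Rh=ori(yaw,60,30,fl);print("  hook",*ikf([.70,-.02,.245],Rh),*ikf([.62,-.02,.31],Rh))
    sm=onplane("top",[[416,243],[419,280],[354,250]],.09);print(sm)
E
python3 plan.py
```

```text
[  0.    67.69 -10.2 ] 
[ 13.1  72.2 -36.5] 
[ 42.1  65.4 -87.4] [42.1954 65.0249  2.8923]
[ 23.3  37.5 -35.8] [22.5285 36.7617 55.3125]
[ 101.    14.2 -115.8] [ 97.1108  10.8541 -20.3408]
65 30 1 1.1 [ 0.5519 -0.0175  0.2375] [-42.   34.4 105.6  77.3] [ 58.1071  77.2753 -23.0311]
65 30 1 0.5 [ 0.4953 -0.0147  0.1641] [-46.6  41.2 114.4  71.1] [ 58.3219  71.1167 -38.1441]
65 30 1 0 [ 0.4909 -0.0145  0.0809] [-47.   51.9 114.8  65.6] [ 61.7891  65.6722 -48.5567]
  hook [-23.4  34.2  78.9  69.4] [32.2837 69.3526 25.6276] [-26.6  24.1  86.3  73.1] [31.4697 73.2146 24.4678]
65 30 -1 1.1 [ 0.5519 -0.0175  0.2375] [-42.   34.4 105.6  77.3] [ 58.1071  77.2753 156.9689]
65 30 -1 0.5 [ 0.4953 -0.0147  0.1641] [-46.6  41.2 114.4  71.1] [ 58.3219  71.1167 141.8559]
65 30 -1 0 [ 0.4909 -0.0145  0.0809] [-47.   51.9 114.8  65.6] [ 61.7891  65.6722 131.4433]
  hook [-23.4  34.2  78.9  69.4] [  32.2837   69.3526 -154.3724] [-26.6  24.1  86.3  73.1] [  31.4697   73.2146 -155.5322]
65 20 1 1.1 [ 0.552  -0.0175  0.2376] [-44.4  39.5 106.4  83.8] [ 63.0719  83.7872 -30.7778]
65 20 1 0.5 [ 0.4986 -0.014
[... 2425 characters left out ...]
863 -39.0137]
75 20 1 0 [ 0.4909 -0.0145  0.086 ] [-46.8  56.9 106.8  79.1] [ 54.4238  79.0885 -46.5673]
  hook [-23.2  36.2  74.8  75.9] [30.6827 75.8904 23.8644] [-26.3  26.2  82.6  79.2] [29.9371 79.2605 22.4243]
75 20 -1 1.1 [ 0.5517 -0.0175  0.2375] [-42.3  41.4  99.5  90.4] [ 56.6204  90.3662 153.4595]
75 20 -1 0.5 [ 0.497  -0.0148  0.1672] [-46.3  47.5 107.1  84.3] [ 53.7978  84.2863 140.9863]
75 20 -1 0 [ 0.4909 -0.0145  0.086 ] [-46.8  56.9 106.8  79.1] [ 54.4238  79.0885 133.4327]
  hook [-23.2  36.2  74.8  75.9] [  30.6827   75.8904 -156.1356] [-26.3  26.2  82.6  79.2] [  29.9371   79.2605 -157.5757]
[[ 0.4073 -0.1645  0.09  ]
 [ 0.3242 -0.167   0.09  ]
 [ 0.395  -0.0229  0.09  ]]
```

```bash
cat > chk.py <<'E'
from plan import *
def clear(p,R,th):
    B=np.array([(x,y,z) for x in g(-.038,.038,5) for y in g(-.0425,.0425,5) for z in -g(.073,.22,16)])@R.T+p
    F=box@R.T+p
    L=(B-[PX,PY,0])@Rz(PA);Lf=(F-[PX,PY,0])@Rz(PA)
    m=(abs(L[:,1])<.105)&(L[:,2]<.125)
    s=(B[:,0]<.415)&(B[:,1]>-.172)&(B[:,1]<-.015)
    H,u,v,n=lidframe(th);Q=B-H;inl=((Q@u)<.16)&((Q@u)>-.01)&(abs(Q@v)<.105)
    return "body-front",(-.06-L[m,0].max() if m.any() else 9),"finger-front",-.06-Lf[:,0].max(),"over small",(B[s,2].min()-.09 if s.any() else 9),"body-lid",(-(Q[inl]@n).max() if inl.any() else 9),"minz",B[:,2].min()
if __name__=="__main__":
    for yaw,al,be in((65,30,30),(65,30,10),(60,20,30),(65,20,20),(70,30,20)):
        R=ori(yaw,al,be)
        for th in(1.2,.6,0): print(yaw,al,be,th,*[round(float(a),3) if not isinstance(a,str) else a for a in clear(touch(th,R),R,th)])
E
python3 chk.py
```

```text
65 30 30 1.2 body-front 9.0 finger-front -0.069 over small 9.0 body-lid 0.007 minz 0.233
65 30 30 0.6 body-front 9.0 finger-front -0.007 over small 0.123 body-lid -0.041 minz 0.168
65 30 30 0 body-front 0.004 finger-front 0.004 over small 0.01 body-lid -0.054 minz 0.07
65 30 10 1.2 body-front 9.0 finger-front -0.067 over small 9.0 body-lid 0.011 minz 0.24
65 30 10 0.6 body-front 9.0 finger-front -0.004 over small 0.114 body-lid -0.044 minz 0.173
65 30 10 0 body-front 0.011 finger-front 0.006 over small 0.004 body-lid -0.057 minz 0.077
60 20 30 1.2 body-front 9.0 finger-front -0.068 over small 9.0 body-lid 0.017 minz 0.219
60 20 30 0.6 body-front 9.0 finger-front -0.01 over small 0.107 body-lid -0.032 minz 0.159
60 20 30 0 body-front 0.013 finger-front 0.005 over small 0.005 body-lid -0.039 minz 0.065
65 20 20 1.2 body-front 9.0 finger-front -0.068 over small 9.0 body-lid 0.007 minz 0.221
65 20 20 0.6 body-front 9.0 finger-front -0.008 over small 0.101 body-lid -0.037 minz 0.159
65 20 20 0 body-front 0.006 finger-front 0.006 over small -0.001 body-lid -0.043 minz 0.066
70 30 20 1.2 body-front 9.0 finger-front -0.068 over small 9.0 body-lid -0.004 minz 0.235
70 30 20 0.6 body-front 9.0 finger-front -0.004 over small 0.12 body-lid -0.045 minz 0.167
70 30 20 0 body-front -0.002 finger-front 0.005 over small 0.009 body-lid -0.057 minz 0.072
```

```bash
python3 - <<'E'
import re
s=open('chk.py').read()
s=s.replace("inl=((Q@u)<.16)&((Q@u)>-.01)&(abs(Q@v)<.105)","a,b=Q@u,abs(Q@v);inl=(a>-.01)&(((a<.125)&(b<.105))|((a<.16)&(b<.06)))")
open('chk.py','w').write(s)
E
python3 - <<'E'
from chk import *
out=[]
for yaw in(45,50,55,60,65):
  for al in(25,30,35,40,45):
    for be in(0,15,30):
      for r in(.141,.145):
        for w in(-.03,-.015,0.):
          R=ori(yaw,al,be);v=[]
          for th in(1.2,.9,.6,.3,0):
            p=touch(th,R,r,w);c=clear(p,R,th);v.append([c[1],c[3] if th==0 else 9,c[5],c[7] if c[7]>0 or c[7]==9 else c[7]])
          k=ikf(touch(0,R,r,w),R);v=np.array(v).min(0)
          if k[0][2]<132: out.append((min(v),yaw,al,be,r,w,v,k[0][2],k[1][2]-90))
out.sort(key=lambda o:-o[0])
for o in out[:8]:print(*o)
E
```

```text
0.009841709250894198 45 35 30 0.145 -0.03 [0.0442 0.0098 0.0132 9.    ] 127.1 -154.69587238946548
0.009550496415214105 55 35 15 0.145 -0.03 [0.0283 0.0096 0.012  9.    ] 120.9 -154.37669853146323
0.009395450767381422 45 40 30 0.145 -0.03 [0.0424 0.0094 0.0157 9.    ] 126.6 -149.8019501904257
0.009277129445657603 50 35 30 0.145 -0.03 [0.0498 0.0093 0.0133 9.    ] 124.0 -148.50866128796352
0.009134212181666365 55 30 30 0.145 -0.03 [0.0462 0.0091 0.0102 9.    ] 120.8 -146.68468815364656
0.008897235700185399 50 30 30 0.145 -0.03 [0.0515 0.0097 0.0089 9.    ] 124.1 -152.480923979518
0.008891579395164412 50 40 30 0.145 -0.03 [0.037  0.0089 0.0158 9.    ] 123.8 -143.96378440684467
0.008777831366410818 55 35 30 0.145 -0.03 [0.0448 0.0088 0.0131 9.    ] 120.9 -142.97515123440962
```

```bash
cat > mv.py <<'E'
from chk import *
RH=ori(55,60,30);RC=ori(55,35,30)
def go2(*T):
    st=bot.read_state();R=np.array(st["eef_rot"]);p=np.array(st["ee_pos"])
    print("t",round(st["clock"],2),"p",p,"F",np.array(st["ft_force"]).round(2),"q",np.array(st["q"]).round(1))
    for t,Rn in T: print(np.round(t,4),(R.T@(np.array(t)-p)).round(4),np.degrees(Ro.from_matrix(R.T@Rn).as_rotvec()).round(2))
E
python3 - <<'E'
from mv import *
go2(((.46,-.03,.36),RH),((.74,-.03,.36),RH))
E
```

```text
t 3.87 p [0.4762 0.0298 0.2412] F [-0.53 -0.27  0.46] q [ -18.9   12.   131.9  100.6   14.2 -115.2]
[ 0.46 -0.03  0.36] [-0.0562  0.0657 -0.1024] [ 17.98  25.59 -14.77]
[ 0.74 -0.03  0.36] [-0.0608  0.2777  0.0805] [ 17.98  25.59 -14.77]
```

Request:
drive_tool(
  motion=[-0.056,0.066,-0.102,18,25.6,-14.8,1,-0.056,0.066,-0.102,18,25.6,-14.8,1,-0.056,0.066,-0.102,18,25.6,-14.8,1,-0.056,0.066,-0.102,18,25.6,-14.8,1,-0.056,0.066,-0.102,18,25.6,-14.8,1,-0.056,0.066,-0.102,18,25.6,-14.8,1,-0.056,0.066,-0.102,18,25.6,-14.8,1,-0.056,0.066,-0.102,18,25.6,-14.8,1],
)

```text
clock: 4.53
ee_pos: [0.4592, -0.034, 0.3648]
eef_rot: [[-0.433, 0.846, 0.312], [0.87, 0.301, 0.391], [0.236, 0.441, -0.866]]
ft_force: [1.4, -0.3, -0.2]
gripper_width: 0.0004
```

```bash
python3 - <<'E'
from mv import *
go2(((.46,-.03,.36),RH),((.75,-.03,.36),RH))
E
```

```text
t 4.53 p [ 0.4592 -0.034   0.3648] F [ 1.44 -0.29 -0.21] q [-38.5   4.8 104.7  31.5  73.1 -71.8]
[ 0.46 -0.03  0.36] [ 0.002  -0.0003  0.006 ] [ 0.91  1.59 -0.34]
[ 0.75 -0.03  0.36] [-0.1236  0.245   0.0966] [ 0.91  1.59 -0.34]
```

Request:
drive_tool(
  motion=[-0.124,0.245,0.097,1,1.6,0,1,-0.124,0.245,0.097,1,1.6,0,1,-0.124,0.245,0.097,1,1.6,0,1,-0.124,0.245,0.097,1,1.6,0,1,-0.124,0.245,0.097,1,1.6,0,1,-0.124,0.245,0.097,1,1.6,0,1,-0.124,0.245,0.097,1,1.6,0,1,-0.124,0.245,0.097,1,1.6,0,1],
)

```text
clock: 5.2
ee_pos: [0.7572, -0.0257, 0.3547]
eef_rot: [[-0.443, 0.849, 0.288], [0.857, 0.306, 0.414], [0.264, 0.43, -0.864]]
ft_force: [-0.6, 0.6, -0.5]
gripper_width: -0.0001
```

```bash
cat >> mv.py <<'E'
def hook(th,R=RH,w=-.02,ztcp=.25,gap=0):
    "TCP x at which the finger touches the lid's outer face from behind"
    H,u,v,n=lidframe(th);best=None
    for x in np.arange(.80,.55,-.0005):
        P=box@R.T+[x,-.027,ztcp]-H;a=P@u
        if ((a<.155)&(abs(P@v)<.055)&((P@n)<.006)&((P@n)>-.02)).any(): return x
E
python3 - <<'E'
from mv import *
print([(t,hook(t,ztcp=.25)) for t in(1.85,1.57,1.5,1.45,1.4)])
go2(((.74,-.03,.25),RH),((.72,-.03,.25),RH),((.70,-.03,.25),RH))
E
```

```text
[(1.85, np.float64(0.7035000000000107)), (1.57, np.float64(0.6630000000000151)), (1.5, np.float64(0.6520000000000163)), (1.45, np.float64(0.6445000000000172)), (1.4, np.float64(0.636500000000018))]
t 5.2 p [ 0.7572 -0.0257  0.3547] F [-0.62  0.62 -0.46] q [-21.8  31.4  66.3  30.3  76.8 -51.1]
[ 0.74 -0.03  0.25] [-0.0237 -0.061   0.0836] [ 0.19 -0.24 -0.32]
[ 0.72 -0.03  0.25] [-0.0148 -0.078   0.0779] [ 0.19 -0.24 -0.32]
[ 0.7  -0.03  0.25] [-0.006  -0.0949  0.0721] [ 0.19 -0.24 -0.32]
```

Request:
drive_tool(
  motion=[-0.024,-0.061,0.084,0,0,0,1,-0.024,-0.061,0.084,0,0,0,1,-0.024,-0.061,0.084,0,0,0,1,-0.024,-0.061,0.084,0,0,0,1,-0.019,-0.07,0.081,0,0,0,1,-0.015,-0.078,0.078,0,0,0,1,-0.015,-0.078,0.078,0,0,0,1,-0.015,-0.078,0.078,0,0,0,1],
)

```text
clock: 5.87
ee_pos: [0.7152, -0.0275, 0.2546]
eef_rot: [[-0.447, 0.847, 0.288], [0.855, 0.309, 0.417], [0.264, 0.433, -0.862]]
ft_force: [0.4, -1.1, 0.0]
gripper_width: 0.0002
```

```bash
python3 - <<'E'
from mv import *
go2(*[((x,-.03,.25),RH) for x in(.70,.68,.66,.65,.645)],((.65,-.03,.315),RH),((.52,-.03,.315),RC))
a=bot.capture('side')[:,:,::-1];b=bot.capture('top')[:,:,::-1]
cv2.imwrite('pics/r2.png',np.hstack([cv2.resize(a[70:270,200:400],(400,400)),cv2.resize(b[60:260,250:450],(400,400))]))
E
```

```text
t 5.87 p [ 0.7152 -0.0275  0.2546] F [ 0.44 -1.11  0.05] q [-23.4  33.1  79.7  33.3  64.9 -61.2]
[ 0.7  -0.03  0.25] [ 0.0034 -0.0156 -0.0014] [ 0.32 -0.41 -0.08]
[ 0.68 -0.03  0.25] [ 0.0123 -0.0326 -0.0072] [ 0.32 -0.41 -0.08]
[ 0.66 -0.03  0.25] [ 0.0213 -0.0495 -0.013 ] [ 0.32 -0.41 -0.08]
[ 0.65 -0.03  0.25] [ 0.0257 -0.058  -0.0158] [ 0.32 -0.41 -0.08]
[ 0.645 -0.03   0.25 ] [ 0.028  -0.0622 -0.0173] [ 0.32 -0.41 -0.08]
[ 0.65  -0.03   0.315] [ 0.0429 -0.0298 -0.0719] [ 0.32 -0.41 -0.08]
[ 0.52  -0.03   0.315] [ 0.101  -0.1399 -0.1093] [-21.72  11.39  -5.93]
```

View pics/r2.png

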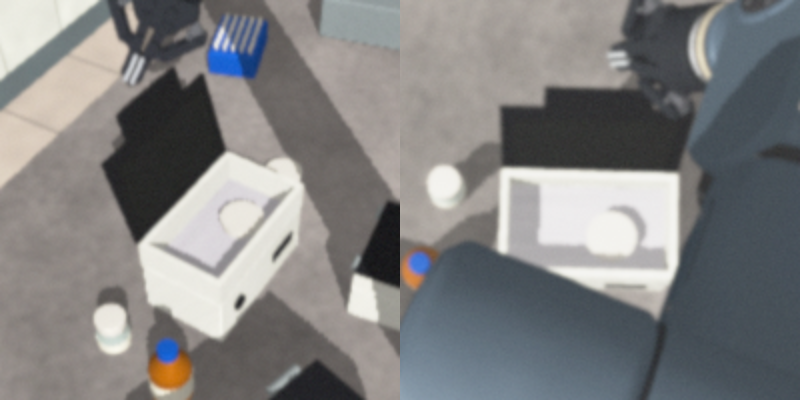

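The fingertip is behind the lip: in the top view at (615,58), against the lip's rear edge at row 88. Nothing is touched. Now I'll push slowly forward.

Request:
drive_tool(
  motion=[0.001,-0.01,0,0,0,0,1,0.0035,-0.0155,-0.0015,0,0,0,1,0.0065,-0.021,-0.0035,0,0,0,1,0.0095,-0.027,-0.0055,0,0,0,1,0.0125,-0.0325,-0.007,0,0,0,1,0.0155,-0.038,-0.009,0,0,0,1,0.0185,-0.044,-0.011,0,0,0,1,0.0215,-0.0495,-0.013,0,0,0,1],
)

```text
clock: 6.63
ee_pos: [0.6601, -0.0279, 0.2501]
eef_rot: [[-0.448, 0.846, 0.289], [0.853, 0.308, 0.421], [0.267, 0.435, -0.86]]
ft_force: [1.1, 2.5, 7.5]
gripper_width: 0.0002
```

```bash
cat >> mv.py <<'E'
def lidangle(c):
    "lid angle from the network's mask of the lid, with the chamber's pose held (masked overlap)"
    bot.capture(c);ref=None;best=(9,None)
    for d in bot.cut_out(c,"lid"):
        mk=d["pixels"];ys,xs=np.nonzero(mk)
        for t in np.arange(-.05,1.9,.025):
            z=np.zeros((400,640),np.uint8);cv2.fillPoly(z,[np.round(proj(c,chamber(PX,PY,PA,t)[1])*16).astype(np.int32)],1,shift=4)
            s=((z>0)^mk).sum()/(z.sum()+mk.sum())
            if s<best[0]: best=(round(float(s),3),round(float(t),3),round(d["confidence"],2))
    return best
E
python3 - <<'E'
from mv import *
print(lidangle("side"))
go2(*[((x,-.03,.25),RH) for x in(.65,.645)],((.65,-.03,.315),RH),((.52,-.03,.315),RC))
E
```

```text
(0.025, 1.6, 0.58)
t 6.73 p [ 0.6592 -0.0278  0.2501] F [0.82 2.17 7.95] q [-25.7  29.3  88.   34.7  62.4 -66.1]
[ 0.65 -0.03  0.25] [ 0.0022 -0.0085 -0.0035] [ 0.37 -0.65 -0.07]
[ 0.645 -0.03   0.25 ] [ 0.0044 -0.0127 -0.0049] [ 0.37 -0.65 -0.07]
[ 0.65  -0.03   0.315] [ 0.0196  0.0197 -0.0594] [ 0.37 -0.65 -0.07]
[ 0.52  -0.03   0.315] [ 0.0779 -0.0903 -0.0967] [-21.66  11.15  -5.95]
```

Request:
drive_tool(
  motion=[0.004,0.0,-0.007,0,0,0,1,0.007,-0.006,-0.0095,0,0,0,1,0.01,-0.011,-0.0115,0,0,0,1,0.012,-0.015,-0.013,0,0,0,1],
)

```text
clock: 7.07
ee_pos: [0.6362, -0.0282, 0.2553]
eef_rot: [[-0.448, 0.848, 0.283], [0.853, 0.31, 0.42], [0.268, 0.43, -0.862]]
ft_force: [1.1, -0.1, -0.3]
gripper_width: 0.0001
```

```bash
python3 - <<'E'
from mv import *
print(lidangle("side"))
print(touch(1.2,RC,.145,-.03),touch(1.1,RC,.145,-.03))
go2(*[((x,-.028,.258),RH) for x in(.63,.62)],((.645,-.03,.315),RH),((.50,-.03,.30),RC),((.50,-.03,.24),RC))
E
```

```text
(0.038, 1.45, 0.97)
[ 0.5621 -0.033   0.2488] [ 0.5496 -0.0324  0.2412]
t 7.17 p [ 0.636  -0.0283  0.255 ] F [ 0.32  0.61 -0.18] q [-26.7  27.4  90.8  34.5  62.4 -67.2]
[ 0.63  -0.028  0.258] [ 0.0037 -0.0037 -0.0042] [ 0.09 -0.68 -0.15]
[ 0.62  -0.028  0.258] [ 0.0082 -0.0122 -0.007 ] [ 0.09 -0.68 -0.15]
[ 0.645 -0.03   0.315] [ 0.0106  0.0329 -0.0499] [ 0.09 -0.68 -0.15]
[ 0.5  -0.03  0.3 ] [ 0.0715 -0.0966 -0.078 ] [-21.93  11.12  -6.07]
[ 0.5  -0.03  0.24] [ 0.0553 -0.1223 -0.0262] [-21.93  11.12  -6.07]
```

Lid is at 1.45, past upright and free. I'll go over the top to the front and catch.

Request:
drive_tool(
  motion=[0.0106,0.0329,-0.05,0,0,0,1,0.0106,0.0329,-0.05,0,0,0,1,0.074,-0.092,-0.087,-22,11,-6,1,0.074,-0.092,-0.087,-22,11,-6,1,0.074,-0.092,-0.087,-22,11,-6,1,0.074,-0.092,-0.087,-22,11,-6,1,0.0555,-0.122,-0.026,-22,11,-6,1,0.0555,-0.122,-0.026,-22,11,-6,1],
)

```text
clock: 7.83
ee_pos: [0.4999, -0.031, 0.2387]
eef_rot: [[-0.598, 0.645, 0.476], [0.723, 0.178, 0.667], [0.346, 0.743, -0.573]]
ft_force: [1.4, -0.4, 0.6]
gripper_width: -0.0001
```

```bash
python3 - <<'E'
from mv import *
print(lidangle("side"))
go2(*[(touch(t,RC,.145,-.03),RC) for t in(1.25,1.2,1.15,1.1,1.05,1.0)])
E
```

```text
(0.051, 1.4, 0.77)
t 7.93 p [ 0.5001 -0.0296  0.2373] F [ 0.54 -0.26  0.91] q [ -47.5   28.2  116.3   59.3   68.7 -117. ]
[ 0.5686 -0.0333  0.2521] [-0.0383  0.0548  0.0213] [ 0.1  -0.02 -0.49]
[ 0.5621 -0.033   0.2488] [-0.0353  0.0482  0.0203] [ 0.1  -0.02 -0.49]
[ 0.5557 -0.0327  0.2451] [-0.0326  0.0414  0.0196] [ 0.1  -0.02 -0.49]
[ 0.5496 -0.0324  0.2412] [-0.0301  0.0346  0.0191] [ 0.1  -0.02 -0.49]
[ 0.5437 -0.0321  0.2371] [-0.0279  0.0277  0.019 ] [ 0.1  -0.02 -0.49]
[ 0.5381 -0.0318  0.2326] [-0.0259  0.0208  0.019 ] [ 0.1  -0.02 -0.49]
```

In front with the lid still at about 1.4. I'll place the finger at the 1.15 rad contact pose and wait for it.

Request:
drive_tool(
  motion=[-0.016,0.02,0.01,0,0,0,1,-0.0325,0.0415,0.0195,0,0,0,1,-0.0325,0.0415,0.0195,0,0,0,1,-0.0325,0.0415,0.0195,0,0,0,1,-0.0325,0.0415,0.0195,0,0,0,1,-0.0325,0.0415,0.0195,0,0,0,1,-0.0325,0.0415,0.0195,0,0,0,1,-0.0325,0.0415,0.0195,0,0,0,1],
)

```text
clock: 8.6
ee_pos: [0.557, -0.0325, 0.249]
eef_rot: [[-0.601, 0.644, 0.474], [0.721, 0.181, 0.669], [0.345, 0.744, -0.573]]
ft_force: [0.6, -0.5, 0.2]
gripper_width: 0.0001
```

```bash
python3 - <<'E'
from mv import *
print(lidangle("side"))
go2(*[(touch(t,RC,.145,-.03),RC) for t in(1.15,1.1,1.05,1.0)])
E
```

```text
(0.075, 1.275, 0.82)
t 8.7 p [ 0.5572 -0.0327  0.2489] F [ 0.04 -0.33  0.49] q [ -42.5   29.3  109.    60.6   69.  -110. ]
[ 0.5557 -0.0327  0.2451] [-0.0004 -0.0038  0.0014] [0.17 0.19 0.04]
[ 0.5496 -0.0324  0.2412] [ 0.0021 -0.0106  0.001 ] [0.17 0.19 0.04]
[ 0.5437 -0.0321  0.2371] [ 0.0044 -0.0174  0.0008] [0.17 0.19 0.04]
[ 0.5381 -0.0318  0.2326] [ 0.0065 -0.0243  0.0008] [0.17 0.19 0.04]
```

Not touching yet; keep waiting.

Request:
drive_tool(
  motion=[0,0,0,0,0,0,1,0,0,0,0,0,0,1,0,0,0,0,0,0,1,0,0,0,0,0,0,1,0,0,0,0,0,0,1,0,0,0,0,0,0,1],
)

```text
clock: 9.2
ee_pos: [0.5575, -0.0327, 0.2487]
eef_rot: [[-0.601, 0.644, 0.473], [0.721, 0.181, 0.669], [0.345, 0.744, -0.573]]
ft_force: [0.0, 0.1, -1.0]
gripper_width: 0.0003
```

```bash
python3 - <<'E'
from mv import *
print(lidangle("side"))
go2(*[(touch(t,RC,.145,-.03),RC) for t in(1.15,1.1,1.05,1.0)])
b=bot.capture('side')[:,:,::-1]
cv2.imwrite('pics/r3.png',cv2.resize(b[80:260,210:410],(800,600)[::1]))
E
```

```text
(0.105, 1.175, 0.84)
t 9.3 p [ 0.5575 -0.0327  0.2488] F [-1.23  0.3  -0.55] q [ -42.5   29.3  108.9   60.6   69.  -110. ]
[ 0.5557 -0.0327  0.2451] [-0.0002 -0.0038  0.0012] [0.15 0.19 0.07]
[ 0.5496 -0.0324  0.2412] [ 0.0024 -0.0106  0.0008] [0.15 0.19 0.07]
[ 0.5437 -0.0321  0.2371] [ 0.0047 -0.0175  0.0006] [0.15 0.19 0.07]
[ 0.5381 -0.0318  0.2326] [ 0.0067 -0.0243  0.0006] [0.15 0.19 0.07]
```

View pics/r3.png

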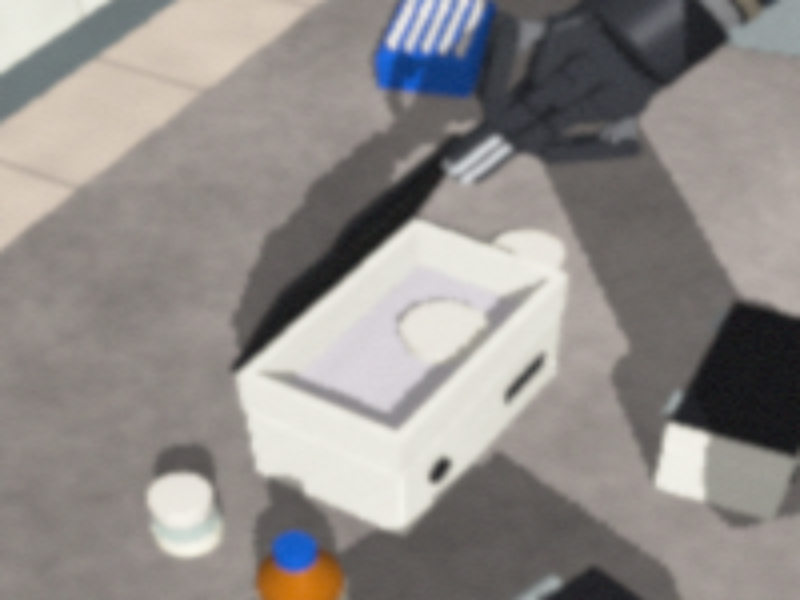

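The lid is edge-on from (240,365) to (440,170), and the finger pads at (475,160) sit right at the lip. I'll wait a bit more to confirm the contact.

Request:
drive_tool(
  motion=[0,0,0,0,0,0,1,0,0,0,0,0,0,1,0,0,0,0,0,0,1,0,0,0,0,0,0,1,0,0,0,0,0,0,1,0,0,0,0,0,0,1],
)

```text
clock: 9.85
ee_pos: [0.5575, -0.0327, 0.2488]
eef_rot: [[-0.601, 0.643, 0.474], [0.721, 0.181, 0.669], [0.345, 0.744, -0.573]]
ft_force: [-0.6, -0.4, -1.1]
gripper_width: 0.0002
```

```bash
python3 - <<'E'
from mv import *
print(lidangle("side"),lidangle("top"))
F=[]
for i in range(4): bot.capture("side");F.append(bot.read_state()["ft_force"])
print(np.mean(F,0))
go2(*[(touch(t,RC,.145,-.03),RC) for t in np.arange(1.15,.7,-.05)])
E
```

```text
(0.089, 1.175, 0.63) (0.098, 1.15, 0.91)
[-0.7512 -0.1298 -0.2385]
t 10.25 p [ 0.5575 -0.0327  0.2488] F [-0.93  0.16 -0.59] q [ -42.5   29.3  108.9   60.6   69.  -110.1]
[ 0.5557 -0.0327  0.2451] [-0.0002 -0.0039  0.0013] [0.16 0.19 0.07]
[ 0.5496 -0.0324  0.2412] [ 0.0024 -0.0107  0.0008] [0.16 0.19 0.07]
[ 0.5437 -0.0321  0.2371] [ 0.0047 -0.0175  0.0006] [0.16 0.19 0.07]
[ 0.5381 -0.0318  0.2326] [ 0.0067 -0.0244  0.0007] [0.16 0.19 0.07]
[ 0.5327 -0.0316  0.2279] [ 0.0085 -0.0313  0.001 ] [0.16 0.19 0.07]
[ 0.5274 -0.0313  0.2228] [ 0.0102 -0.0385  0.0016] [0.16 0.19 0.07]
[ 0.522  -0.0311  0.2172] [ 0.0116 -0.0461  0.0024] [0.16 0.19 0.07]
[ 0.5169 -0.0308  0.2112] [ 0.0128 -0.0538  0.0036] [0.16 0.19 0.07]
[ 0.512  -0.0306  0.2049] [ 0.0138 -0.0616  0.005 ] [0.16 0.19 0.07]
```

Caught: the lid is held at about 1.16 rad, steady for a second, with about 0.8 N on the finger. Now I'll lower it slowly, slower than the damper lets it sink.

Request:
drive_tool(
  motion=[0.0008,-0.003,0,0,0,0,1,0.0017,-0.006,0,0,0,0,1,0.0025,-0.009,0.0003,0,0,0,1,0.0033,-0.012,0.0005,0,0,0,1,0.0042,-0.015,0.0006,0,0,0,1,0.005,-0.018,0.0006,0,0,0,1,0.0058,-0.021,0.0007,0,0,0,1,0.0067,-0.0244,0.0007,0,0,0,1],
)

```text
clock: 10.92
ee_pos: [0.5379, -0.0319, 0.2324]
eef_rot: [[-0.601, 0.643, 0.474], [0.721, 0.181, 0.669], [0.345, 0.744, -0.573]]
ft_force: [-0.2, -1.0, 0.3]
gripper_width: 0.0
```

```bash
cat > s.py <<'E'
from mv import *
import sys
print(lidangle("side"),lidangle("top"))
F=[bot.read_state()["ft_force"]]
for i in range(2): bot.capture("side");F.append(bot.read_state()["ft_force"])
print("Fmean",np.mean(F,0))
go2(*[(touch(float(t),RC,.145,-.03),RC) for t in sys.argv[1:]])
E
python3 s.py 1.0 .92 .84
```

```text
(0.359, 0.975, 0.8) (0.05, 1.0, 0.87)
Fmean [-0.5323  0.1839 -0.3756]
t 11.22 p [ 0.5382 -0.0319  0.2326] F [-0.38  0.1  -0.75] q [ -44.1   30.3  112.    61.    67.9 -114.4]
[ 0.5381 -0.0318  0.2326] [ 0.0001 -0.     -0.    ] [0.16 0.19 0.08]
[ 0.5296 -0.0314  0.225 ] [ 0.0028 -0.0111  0.0006] [0.16 0.19 0.08]
[ 0.521  -0.031   0.2161] [ 0.0052 -0.0232  0.0019] [0.16 0.19 0.08]
```

Request:
drive_tool(
  motion=[0.0007,-0.0028,0,0,0,0,1,0.0014,-0.0055,0.0003,0,0,0,1,0.0021,-0.0083,0.0005,0,0,0,1,0.0028,-0.0111,0.0006,0,0,0,1,0.0034,-0.014,0.0009,0,0,0,1,0.004,-0.017,0.0012,0,0,0,1,0.0046,-0.02,0.0015,0,0,0,1,0.0052,-0.0232,0.0019,0,0,0,1],
)

```text
clock: 11.88
ee_pos: [0.5208, -0.031, 0.2158]
eef_rot: [[-0.601, 0.643, 0.474], [0.721, 0.181, 0.669], [0.345, 0.744, -0.573]]
ft_force: [-1.0, 0.1, -0.2]
gripper_width: -0.0
```

```bash
python3 s.py .84 .76 .68
```

```text
(0.082, 0.85, 0.75) (0.041, 0.85, 0.97)
Fmean [-0.4949 -0.4661 -0.397 ]
t 12.18 p [ 0.521  -0.031   0.2161] F [-0.49  0.02 -0.22] q [ -45.6   31.6  114.7   61.4   66.7 -118.7]
[ 0.521  -0.031   0.2161] [ 0. -0.  0.] [0.16 0.19 0.07]
[ 0.5131 -0.0306  0.2063] [ 0.0017 -0.0123  0.0021] [0.16 0.19 0.07]
[ 0.5058 -0.0303  0.1956] [ 0.0027 -0.0249  0.005 ] [0.16 0.19 0.07]
```

Request:
drive_tool(
  motion=[0.0005,-0.003,0.0005,0,0,0,1,0.0009,-0.006,0.001,0,0,0,1,0.0013,-0.009,0.0016,0,0,0,1,0.0017,-0.0123,0.0021,0,0,0,1,0.002,-0.0155,0.0028,0,0,0,1,0.0023,-0.0187,0.0035,0,0,0,1,0.0025,-0.0218,0.0042,0,0,0,1,0.0027,-0.0249,0.005,0,0,0,1],
)

```text
clock: 12.85
ee_pos: [0.5055, -0.0302, 0.1953]
eef_rot: [[-0.601, 0.644, 0.474], [0.721, 0.181, 0.669], [0.345, 0.744, -0.573]]
ft_force: [-0.4, -0.4, 0.2]
gripper_width: 0.0
```

```bash
python3 s.py .68 .6 .52
```

```text
(0.051, 0.675, 0.77) (0.025, 0.675, 0.59)
Fmean [-0.486  -0.109  -0.4474]
t 13.15 p [ 0.5057 -0.0303  0.1956] F [-1.04  0.02 -0.42] q [ -47.    33.7  117.3   62.2   65.2 -123.6]
[ 0.5058 -0.0303  0.1956] [-0. -0.  0.] [0.16 0.19 0.08]
[ 0.4995 -0.03    0.1843] [ 0.0001 -0.0124  0.0037] [0.16 0.19 0.08]
[ 0.4944 -0.0297  0.173 ] [-0.0006 -0.024   0.0079] [0.16 0.19 0.08]
```

Tracking exactly. Continuing.

Request:
drive_tool(
  motion=[0,-0.0031,0.0009,0,0,0,1,0.0001,-0.0062,0.0018,0,0,0,1,0.0001,-0.0093,0.0027,0,0,0,1,0.0001,-0.0124,0.0037,0,0,0,1,0,-0.0153,0.0047,0,0,0,1,-0.0002,-0.0182,0.0057,0,0,0,1,-0.0004,-0.0211,0.0068,0,0,0,1,-0.0006,-0.024,0.0079,0,0,0,1],
)

```text
clock: 13.82
ee_pos: [0.4942, -0.0297, 0.1727]
eef_rot: [[-0.601, 0.644, 0.474], [0.721, 0.181, 0.669], [0.345, 0.744, -0.573]]
ft_force: [-0.4, -0.5, -0.5]
gripper_width: -0.0002
```

```bash
python3 s.py .52 .44 .36 0
```

```text
(0.037, 0.55, 0.66) (0.02, 0.525, 0.77)
Fmean [-1.3619 -0.2376 -1.0517]
t 14.12 p [ 0.4944 -0.0297  0.173 ] F [-1.69 -0.07 -0.24] q [ -48.1   36.5  119.3   63.4   63.4 -128.6]
[ 0.4944 -0.0297  0.173 ] [-0. -0.  0.] [0.16 0.19 0.08]
[ 0.4903 -0.0295  0.1613] [-0.0015 -0.0114  0.005 ] [0.16 0.19 0.08]
[ 0.4867 -0.0293  0.1478] [-0.0038 -0.0236  0.011 ] [0.16 0.19 0.08]
[ 0.4861 -0.0293  0.0862] [-0.0247 -0.0698  0.0461] [0.16 0.19 0.08]
```

Request:
drive_tool(
  motion=[-0.0003,-0.0028,0.0012,0,0,0,1,-0.0007,-0.0057,0.0025,0,0,0,1,-0.0011,-0.0085,0.0037,0,0,0,1,-0.0015,-0.0114,0.005,0,0,0,1,-0.002,-0.0144,0.0065,0,0,0,1,-0.0026,-0.0175,0.008,0,0,0,1,-0.0032,-0.0205,0.0095,0,0,0,1,-0.0038,-0.0236,0.011,0,0,0,1],
)

```text
clock: 14.78
ee_pos: [0.4867, -0.0295, 0.1474]
eef_rot: [[-0.601, 0.644, 0.474], [0.721, 0.181, 0.669], [0.345, 0.744, -0.573]]
ft_force: [-1.1, 0.7, -0.3]
gripper_width: 0.0002
```

```bash
python3 s.py .36 .28 .2 .1 0
```

```text
(0.023, 0.375, 0.7) (0.016, 0.375, 0.81)
Fmean [-1.8552 -0.6556 -1.5239]
t 15.08 p [ 0.4868 -0.0295  0.1478] F [-1.85 -0.69 -1.67] q [ -48.9   39.9  120.7   65.    61.5 -133.7]
[ 0.4867 -0.0293  0.1478] [ 0.0002 -0.      0.0001] [0.16 0.21 0.07]
[ 0.4847 -0.0292  0.1356] [-0.0028 -0.0104  0.0062] [0.16 0.21 0.07]
[ 0.4835 -0.0292  0.1216] [-0.0068 -0.0216  0.0137] [0.16 0.21 0.07]
[ 0.4838 -0.0292  0.104 ] [-0.0131 -0.0344  0.0239] [0.16 0.21 0.07]
[ 0.4861 -0.0293  0.0862] [-0.0207 -0.0462  0.0351] [0.16 0.21 0.07]
```

Request:
drive_tool(
  motion=[-0.0007,-0.0026,0.0015,0,0,0,1,-0.0014,-0.0052,0.0031,0,0,0,1,-0.0021,-0.0078,0.0046,0,0,0,1,-0.0028,-0.0104,0.0062,0,0,0,1,-0.0038,-0.0132,0.008,0,0,0,1,-0.0048,-0.016,0.01,0,0,0,1,-0.0058,-0.0188,0.0118,0,0,0,1,-0.0068,-0.0216,0.0137,0,0,0,1],
)

```text
clock: 15.75
ee_pos: [0.4833, -0.029, 0.1212]
eef_rot: [[-0.601, 0.644, 0.474], [0.721, 0.181, 0.669], [0.345, 0.744, -0.573]]
ft_force: [-1.8, -0.4, -1.8]
gripper_width: -0.0001
```

```bash
python3 s.py .2 .15 .1 .05 0 -.05
python3 - <<'E'
from mv import *
b=bot.capture('side')[:,:,::-1]
cv2.imwrite('pics/r4.png',cv2.resize(b[80:260,250:450],(800,600)))
E
```

```text
(0.026, 0.225, 0.84) (0.013, 0.225, 0.63)
Fmean [-1.5066  0.4195 -1.1549]
t 16.05 p [ 0.4834 -0.029   0.1216] F [-2.    0.72 -1.47] q [ -49.2   43.7  121.5   67.    59.8 -138.4]
[ 0.4835 -0.0292  0.1216] [-0.0002  0.0001 -0.    ] [0.16 0.19 0.08]
[ 0.4834 -0.0292  0.1128] [-0.0032 -0.0065  0.005 ] [0.16 0.19 0.08]
[ 0.4838 -0.0292  0.104 ] [-0.0064 -0.0128  0.0102] [0.16 0.19 0.08]
[ 0.4847 -0.0292  0.094 ] [-0.0104 -0.0197  0.0163] [0.16 0.19 0.08]
[ 0.4861 -0.0293  0.0862] [-0.0141 -0.0246  0.0214] [0.16 0.19 0.08]
[ 0.4881 -0.0294  0.0762] [-0.0188 -0.0308  0.028 ] [0.16 0.19 0.08]
```

View pics/r4.png

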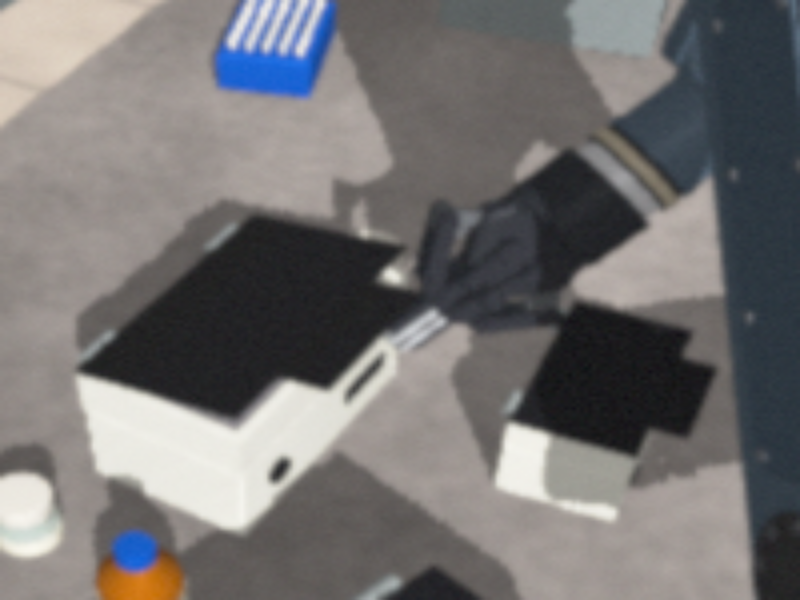

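The finger at (420,325) is under the lip's corner, and the gripper is clear of the small chamber. Continuing more slowly.

Request:
drive_tool(
  motion=[-0.0008,-0.0016,0.0012,0,0,0,1,-0.0016,-0.0032,0.0025,0,0,0,1,-0.0024,-0.0049,0.0037,0,0,0,1,-0.0032,-0.0065,0.005,0,0,0,1,-0.004,-0.0081,0.0063,0,0,0,1,-0.0048,-0.0097,0.0076,0,0,0,1,-0.0056,-0.0113,0.0089,0,0,0,1,-0.0064,-0.0128,0.0102,0,0,0,1],
)

```text
clock: 16.77
ee_pos: [0.4817, -0.0285, 0.1031]
eef_rot: [[-0.602, 0.645, 0.47], [0.719, 0.184, 0.67], [0.346, 0.741, -0.575]]
ft_force: [-13.8, -4.9, 1.4]
gripper_width: -0.0001
```

```bash
python3 s.py .1 .05 0 -.03 -.06
```

```text
(0.019, 0.1, 0.79) (0.01, 0.125, 0.62)
Fmean [-12.4116  -4.128   -0.2978]
t 17.07 p [ 0.4817 -0.0285  0.1031] F [-12.04  -3.81  -0.21] q [ -49.3   46.3  121.6   68.2   58.7 -141.2]
[ 0.4838 -0.0292  0.104 ] [-0.0015  0.0019  0.    ] [-0.07  0.06  0.04]
[ 0.4847 -0.0292  0.094 ] [-0.0055 -0.0049  0.0062] [-0.07  0.06  0.04]
[ 0.4861 -0.0293  0.0862] [-0.0091 -0.0098  0.0113] [-0.07  0.06  0.04]
[ 0.4873 -0.0294  0.0804] [-0.0119 -0.0134  0.0151] [-0.07  0.06  0.04]
[ 0.4886 -0.0294  0.0746] [-0.0147 -0.0168  0.019 ] [-0.07  0.06  0.04]
```

There's a 12 N push in -x, so something other than a gentle lip contact has started. I'll look before going on.

```bash
python3 - <<'E'
from mv import *
a=bot.capture('side')[:,:,::-1];b=bot.capture('top')[:,:,::-1];w=bot.capture('wrist')[:,:,::-1]
A=cv2.resize(a[130:210,310:410],(400,320),interpolation=cv2.INTER_CUBIC);B=cv2.resize(b[170:250,320:420],(400,320),interpolation=cv2.INTER_CUBIC)
for c,s,(x0,y0) in(("side",A,(310,130)),("top",B,(320,170))):
    P=box@np.array(bot.read_state()["eef_rot"]).T+bot.read_state()["ee_pos"]
    h=cv2.convexHull(np.round((proj(c,P)-[x0,y0])*4).astype(np.int32));cv2.polylines(s,[h],True,(0,255,0),1)
    cv2.polylines(s,[np.round((proj(c,chamber(PX,PY,PA,.11)[1])-[x0,y0])*4).astype(np.int32)],True,(0,0,255),1)
    cv2.polylines(s,[np.round((proj(c,chamber(PX,PY,PA,.11)[0])-[x0,y0])*4).astype(np.int32)],True,(255,0,0),1)
W=cv2.resize(w,(400,250));cv2.imwrite("pics/r5.png",np.vstack([np.hstack([A,B]),np.hstack([W,W*0])]))
E
```

```text
(no output)
```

View pics/r5.png

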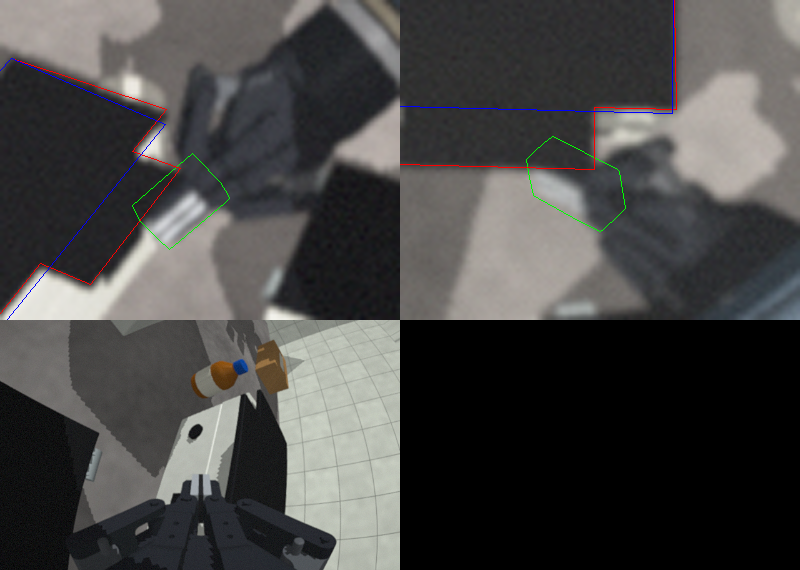

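The overlay agrees for lid and finger, and the pads at (175,215) are in front of the box. The push is horizontal, either from a finger link on the lip's front edge or from the tip on the front wall. Both are relieved by backing off about 7 mm in -x.

Request:
drive_tool(
  motion=[0.001,-0.001,-0.0008,0,0,0,1,0.002,-0.0022,-0.0016,0,0,0,1,0.003,-0.0033,-0.0024,0,0,0,1,0.0042,-0.0045,-0.0033,0,0,0,1],
)

```text
clock: 17.55
ee_pos: [0.4773, -0.0296, 0.1039]
eef_rot: [[-0.601, 0.643, 0.475], [0.721, 0.181, 0.668], [0.344, 0.744, -0.573]]
ft_force: [-1.4, -0.6, -1.5]
gripper_width: -0.0004
```

```bash
python3 s.py .1 .05 0; python3 - <<'E'
from mv import *
st=bot.read_state();R=st["eef_rot"];p=st["ee_pos"]
for th in(.06,.1):
  H,u,v,n=lidframe(th)
  for w in(-.055,-.045,-.035,-.02): print(th,w,"lip edge in tool frame",R.T@(H+.155*u+w*v-p))
F=(box@R.T+p-[PX,PY,0])@Rz(PA);print("finger-front",-.06-F[:,0].max(),"z there",F[F[:,0].argmax(),2])
go2(((p[0],p[1],p[2]-.005),R),((p[0]-.005,p[1],p[2]),R))
E
```

```text
(0.019, 0.1, 0.84) (0.014, 0.05, 0.82)
Fmean [-0.8696 -0.3557 -1.3494]
t 17.85 p [ 0.477  -0.0294  0.1039] F [-0.89  0.37 -1.13] q [ -50.    46.3  122.3   68.3   58.6 -142.2]
[ 0.4838 -0.0292  0.104 ] [-0.0039  0.0045  0.0033] [0.15 0.22 0.08]
[ 0.4847 -0.0292  0.094 ] [-0.0079 -0.0024  0.0094] [0.15 0.22 0.08]
[ 0.4861 -0.0293  0.0862] [-0.0115 -0.0073  0.0145] [0.15 0.22 0.08]
0.06 -0.055 lip edge in tool frame [-0.0078  0.0133 -0.0317]
0.06 -0.045 lip edge in tool frame [-0.0009  0.0154 -0.0248]
0.06 -0.035 lip edge in tool frame [ 0.006   0.0175 -0.0179]
0.06 -0.02 lip edge in tool frame [ 0.0164  0.0207 -0.0075]
0.1 -0.055 lip edge in tool frame [-0.006   0.0182 -0.035 ]
0.1 -0.045 lip edge in tool frame [ 0.0009  0.0203 -0.0281]
0.1 -0.035 lip edge in tool frame [ 0.0078  0.0224 -0.0212]
0.1 -0.02 lip edge in tool frame [ 0.0182  0.0256 -0.0109]
finger-front 0.0179302116108445 z there 0.11092706905818667
t 17.85 p [ 0.477  -0.0294  0.1039] F [-0.89  0.37 -1.13] q [ -50.    46.3  122.3   68.3   58.6 -142.2]
[ 0.477  -0.0294  0.0989] [-0.0017 -0.0037  0.0029] [0. 0. 0.]
[ 0.472  -0.0294  0.1039] [ 0.003  -0.0032 -0.0024] [0. 0. 0.]
```

Relieved: gentle lip load again (about -1.2 N vertical), lid about 0.07. Continuing straight down.

Request:
drive_tool(
  motion=[-0.0004,-0.0009,0.0007,0,0,0,1,-0.0008,-0.0018,0.0014,0,0,0,1,-0.0013,-0.0028,0.0022,0,0,0,1,-0.0017,-0.0037,0.0029,0,0,0,1,-0.0021,-0.0046,0.0036,0,0,0,1,-0.0025,-0.0055,0.0043,0,0,0,1],
)

```text
clock: 18.35
ee_pos: [0.4769, -0.0292, 0.0964]
eef_rot: [[-0.601, 0.644, 0.474], [0.721, 0.181, 0.669], [0.345, 0.744, -0.573]]
ft_force: [-2.6, -1.8, -1.1]
gripper_width: 0.0001
```

```bash
python3 s.py .05 0
```

```text
(0.014, 0.05, 0.72) (0.011, 0.05, 0.62)
Fmean [-1.5909 -2.2117 -1.7881]
t 18.65 p [ 0.4769 -0.0292  0.0966] F [-1.53 -2.31 -2.  ] q [ -50.    47.4  122.3   68.9   58.2 -143.4]
[ 0.4847 -0.0292  0.094 ] [-0.0056  0.0031  0.0051] [0.16 0.21 0.07]
[ 0.4861 -0.0293  0.0862] [-0.0093 -0.0018  0.0103] [0.16 0.21 0.07]
```

Request:
drive_tool(
  motion=[-0.0004,-0.0009,-0.0002,0,0,0,1,-0.0008,-0.0018,-0.0004,0,0,0,1,-0.0012,-0.0027,-0.0006,0,0,0,1,-0.0016,-0.0036,-0.0008,0,0,0,1,-0.002,-0.0044,-0.001,0,0,0,1,-0.0024,-0.0052,-0.0012,0,0,0,1],
)

```text
clock: 19.15
ee_pos: [0.4744, -0.0324, 0.0927]
eef_rot: [[-0.601, 0.643, 0.474], [0.721, 0.181, 0.669], [0.345, 0.744, -0.572]]
ft_force: [-0.4, 1.0, -0.6]
gripper_width: 0.0001
```

```bash
python3 s.py .0
```

```text
(0.016, 0.0, 0.58) (0.01, 0.05, 0.69)
Fmean [-0.2975  0.368  -0.0179]
t 19.45 p [ 0.4744 -0.0325  0.0927] F [-0.37  0.07 -1.05] q [ -50.6   48.   122.3   68.6   58.1 -144.1]
[ 0.4861 -0.0293  0.0862] [-0.007   0.0033  0.0114] [0.17 0.19 0.07]
```

Request:
drive_tool(
  motion=[-0.0004,-0.0008,0.0006,0,0,0,1,-0.0007,-0.0015,0.0012,0,0,0,1,-0.0011,-0.0023,0.0017,0,0,0,1,-0.0014,-0.003,0.0023,0,0,0,1,-0.0018,-0.0038,0.0029,0,0,0,1,-0.0021,-0.0045,0.0035,0,0,0,1,-0.0025,-0.0053,0.004,0,0,0,1,-0.0028,-0.006,0.0046,0,0,0,1],
)

```text
clock: 20.12
ee_pos: [0.4747, -0.0323, 0.0872]
eef_rot: [[-0.602, 0.641, 0.477], [0.72, 0.177, 0.671], [0.345, 0.747, -0.568]]
ft_force: [-3.8, -7.5, 26.7]
gripper_width: -0.0002
```

```bash
python3 - <<'E'
from mv import *
F=[]
for i in range(6): bot.capture("side");F.append(bot.read_state()["ft_force"])
print(np.mean(F,0));p=bot.read_state()["ee_pos"];R=bot.read_state()["eef_rot"]
# finer lid angle: compare masks over fine angles, both cameras
for c in("side","top"):
    bot.capture(c);best=[]
    for d in bot.cut_out(c,"lid"):
        mk=d["pixels"]
        for t in np.arange(-.06,.12,.01):
            z=np.zeros((400,640),np.uint8);cv2.fillPoly(z,[np.round(proj(c,chamber(PX,PY,PA,t)[1])*16).astype(np.int32)],1,shift=4)
            best.append((round(((z>0)^mk).sum()/(z.sum()+mk.sum()),4),round(t,2)))
    print(c,sorted(best)[:4])
go2(((p[0],p[1],p[2]-.01),R),((p[0]-.08,p[1]-.06,p[2]-.01),R),((p[0]-.06,p[1]-.09,p[2]-.01),R))
a=bot.capture('side')[:,:,::-1];cv2.imwrite("pics/r6.png",cv2.resize(a[110:230,250:410],(800,600),interpolation=cv2.INTER_CUBIC))
E
```

```text
[-0.2921 -2.0329 17.6774]
side [(np.float64(0.0168), np.float64(0.02)), (np.float64(0.0181), np.float64(0.01)), (np.float64(0.0185), np.float64(0.0)), (np.float64(0.0191), np.float64(-0.01))]
top [(np.float64(0.0107), np.float64(0.04)), (np.float64(0.0107), np.float64(0.05)), (np.float64(0.0116), np.float64(0.02)), (np.float64(0.0116), np.float64(0.03))]
t 20.62 p [ 0.475  -0.0318  0.0873] F [-1.   -2.8  17.53] q [ -50.6   49.   122.3   69.4   58.1 -145.3]
[ 0.475  -0.0318  0.0773] [-0.0035 -0.0075  0.0056] [-0. -0.  0.]
[ 0.395  -0.0918  0.0773] [ 0.0015 -0.0693 -0.0728] [-0. -0.  0.]
[ 0.415  -0.1218  0.0773] [-0.0321 -0.0618 -0.0834] [-0. -0.  0.]
```

View pics/r6.png

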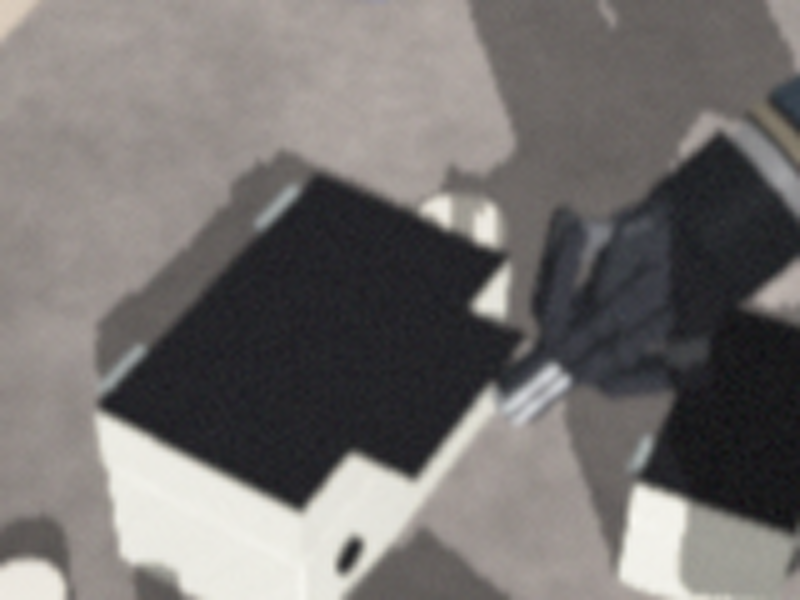

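The upward force of about 18 N is the gripper's lower link resting on the small chamber's lid, seen in the crop at (690,350). The lid is almost shut, at about 0.02 to 0.04. I'll steepen the pitch so the rear lifts off it, and check limits and contact for that.

```bash
python3 - <<'E'
from mv import *
c0=np.array([.4744,-.0325,.0847])
Rm=np.array(bot.read_state()["eef_rot"])
K=np.array([0,-.062,-.088])
for al,yaw in((35,55),(45,55),(50,55),(45,62),(50,62)):
    R=ori(yaw,al,30)
    for r,w in((.158,-.028),(.158,-.038)):
        for th in(.04,-.03):
            p=touch(th,R,r,w);H,u,v,n=lidframe(th)
            L=[R.T@(H+.155*u+ww*v-p) for ww in(-.055,-.04)]
            print(al,yaw,r,w,th,"p",p,"knuckle",p+R@K,"lipcorner",*L,"q6",(ikf(p,R)[1][2]-90).round(),"rel",(RC.T@(p-c0)).round(4),np.degrees(Ro.from_matrix(RC.T@R).as_rotvec()).round(1))
E
```

```text
35 55 0.158 -0.028 0.04 p [ 0.4724 -0.0266  0.1032] knuckle [ 0.3911 -0.097   0.1077] lipcorner [-0.0131  0.0138 -0.0302] [-0.0028  0.017  -0.0198] q6 -143.0 rel [ 0.0118  0.0135 -0.0076] [0. 0. 0.]
35 55 0.158 -0.028 -0.03 p [ 0.4741 -0.0267  0.0901] knuckle [ 0.3927 -0.097   0.0946] lipcorner [-0.0112  0.0144 -0.0322] [-0.0009  0.0176 -0.0218] q6 -144.0 rel [0.0062 0.0048 0.0007] [0. 0. 0.]
35 55 0.158 -0.038 0.04 p [ 0.4721 -0.0366  0.1065] knuckle [ 0.3907 -0.107   0.111 ] lipcorner [-0.0073  0.0134 -0.0214] [ 0.0031  0.0166 -0.011 ] q6 -141.0 rel [ 0.006   0.0139 -0.0163] [0. 0. 0.]
35 55 0.158 -0.038 -0.03 p [ 0.4735 -0.0367  0.0944] knuckle [ 0.3921 -0.107   0.0989] lipcorner [-0.0059  0.0134 -0.0228] [ 0.0044  0.0166 -0.0124] q6 -143.0 rel [ 0.0009  0.0058 -0.0088] [0. 0. 0.]
45 55 0.158 -0.028 0.04 p [ 0.4722 -0.0266  0.0979] knuckle [ 0.3913 -0.0937  0.1209] lipcorner [-0.0135  0.0129 -0.0346] [-0.0024  0.0173 -0.0257] q6 -132.0 rel [ 0.0101  0.0094 -0.0046] [ 9.  -4.4  1.6]
45 55 0.158 -0.028 -0.03 p [ 0.4743 -0.0267  0.0828] knuckle [ 0.3933 -0.0938  0.1059] lipcorner [-0
[... 2282 characters left out ...]
 [ 0.0007  0.019  -0.0338] q6 -121.0 rel [ 0.0074  0.0031 -0.    ] [15.7 -2.5  1. ]
50 62 0.158 -0.028 -0.03 p [ 0.4745 -0.0267  0.0746] knuckle [ 0.4007 -0.0977  0.1078] lipcorner [-0.0071  0.0137 -0.0465] [ 0.0037  0.0193 -0.0377] q6 -123.0 rel [ 0.0005 -0.0064  0.0097] [15.7 -2.5  1. ]
50 62 0.158 -0.038 0.04 p [ 0.4716 -0.0366  0.0949] knuckle [ 0.3978 -0.1075  0.1281] lipcorner [-0.0045  0.014  -0.0327] [ 0.0063  0.0197 -0.024 ] q6 -120.0 rel [ 0.0023  0.005  -0.0099] [15.7 -2.5  1. ]
50 62 0.158 -0.038 -0.03 p [ 0.4738 -0.0367  0.0826] knuckle [ 0.4    -0.1077  0.1158] lipcorner [-0.0027  0.0132 -0.0344] [ 0.0082  0.0188 -0.0257] q6 -122.0 rel [-0.0034 -0.0027 -0.0019] [15.7 -2.5  1. ]
```

Request:
drive_tool(
  motion=[-0.0002,0.0003,-0.001,1.5,-0.7,0.3,1,-0.0004,0.0006,-0.002,3,-1.4,0.6,1,-0.0006,0.001,-0.003,4.5,-2.2,0.9,1,-0.0008,0.0013,-0.004,6,-3,1.2,1,-0.001,0.0016,-0.005,7.5,-3.7,1.4,1,-0.0011,0.0019,-0.0056,9,-4.4,1.6,1,-0.0011,0.0019,-0.0056,9,-4.4,1.6,1],
)

```text
clock: 21.25
ee_pos: [0.4737, -0.0362, 0.0894]
eef_rot: [[-0.549, 0.728, 0.41], [0.775, 0.26, 0.577], [0.314, 0.634, -0.707]]
ft_force: [-0.6, 1.2, 0.3]
gripper_width: -0.0001
```

```bash
cat > f.py <<'E'
from mv import *
def fine():
    F=[]
    for i in range(5): bot.capture("side");F.append(bot.read_state()["ft_force"])
    print("F",np.mean(F,0))
    for c in("side","top"):
        bot.capture(c);best=[]
        for d in bot.cut_out(c,"lid"):
            mk=d["pixels"]
            for t in np.arange(-.06,.12,.01):
                z=np.zeros((400,640),np.uint8);cv2.fillPoly(z,[np.round(proj(c,chamber(PX,PY,PA,t)[1])*16).astype(np.int32)],1,shift=4)
                best.append((round(float(((z>0)^mk).sum()/(z.sum()+mk.sum())),4),round(float(t),2)))
        print(c,sorted(best)[:3])
if __name__=="__main__":
    fine();R=np.array(bot.read_state()["eef_rot"]);p=bot.read_state()["ee_pos"];print(R)
    go2(*[(p+np.array(d),R) for d in((0,0,-.005),(0,0,-.01),(-.03,-.04,-.01),(-.03,-.08,-.005),(-.05,-.1,.15))])
E
python3 f.py
```

```text
F [-0.0375 -0.185  -0.2955]
side [(0.0176, 0.02), (0.0182, 0.0), (0.0188, -0.01)]
top [(0.0092, 0.02), (0.0092, 0.03), (0.0099, -0.01)]
[[-0.5477  0.7295  0.4098]
 [ 0.7749  0.2575  0.5772]
 [ 0.3155  0.6337 -0.7063]]
t 21.7 p [ 0.4735 -0.0369  0.0885] F [-0.35  0.14  0.15] q [ -46.4   42.7  121.8   65.4   49.8 -133.5]
[ 0.4735 -0.0369  0.0835] [-0.0016 -0.0032  0.0035] [0. 0. 0.]
[ 0.4735 -0.0369  0.0785] [-0.0032 -0.0063  0.0071] [0. 0. 0.]
[ 0.4435 -0.0769  0.0785] [-0.0177 -0.0385 -0.0283] [0. 0. 0.]
[ 0.4435 -0.1169  0.0835] [-0.0471 -0.0457 -0.0549] [0. 0. 0.]
[ 0.4235 -0.1369  0.2385] [-0.0028  0.0328 -0.1842] [0. 0. 0.]
```

No load on the finger (|F| < 0.4 N) and the lid angle hasn't changed, so it is shut. I'll lower a further 5 mm to confirm, then withdraw along the finger's axis.

Request:
drive_tool(
  motion=[-0.0005,-0.001,0.001,0,0,0,1,-0.001,-0.002,0.0023,0,0,0,1,-0.0016,-0.0032,0.0035,0,0,0,1,-0.0016,-0.0032,0.0035,0,0,0,1],
)

```text
clock: 22.03
ee_pos: [0.4735, -0.0368, 0.0834]
eef_rot: [[-0.548, 0.729, 0.41], [0.775, 0.258, 0.577], [0.315, 0.634, -0.707]]
ft_force: [-0.4, -0.3, 0.3]
gripper_width: -0.0002
```

```bash
python3 f.py
```

```text
F [-0.0503  0.5338 -0.1529]
side [(0.0124, 0.02), (0.0149, 0.01), (0.0166, 0.03)]
top [(0.0062, 0.04), (0.0062, 0.05), (0.0071, 0.02)]
[[-0.5482  0.729   0.4099]
 [ 0.7749  0.2583  0.5769]
 [ 0.3147  0.6339 -0.7065]]
t 22.48 p [ 0.4736 -0.0368  0.0838] F [-0.02 -0.03 -0.59] q [ -46.3   43.4  121.8   66.    49.5 -134.4]
[ 0.4736 -0.0368  0.0788] [-0.0016 -0.0032  0.0035] [0. 0. 0.]
[ 0.4736 -0.0368  0.0738] [-0.0031 -0.0063  0.0071] [0. 0. 0.]
[ 0.4436 -0.0768  0.0738] [-0.0177 -0.0385 -0.0283] [0. 0. 0.]
[ 0.4436 -0.1168  0.0788] [-0.0471 -0.0457 -0.0549] [0. 0. 0.]
[ 0.4236 -0.1368  0.2338] [-0.0029  0.0328 -0.1842] [0. 0. 0.]
```

Request:
drive_tool(
  motion=[0,-0.001,-0.01,0,0,0,1,0,-0.001,-0.025,0,0,0,1,0,-0.001,-0.05,0,0,0,1,0,0,-0.08,0,0,0,1,0,0,-0.12,0,0,0,1,0,0,-0.16,0,0,0,1,0,0,-0.18,0,0,0,1,0,0,-0.18,0,0,0,1],
)

```text
clock: 23.15
ee_pos: [0.4001, -0.1447, 0.2129]
eef_rot: [[-0.546, 0.728, 0.415], [0.779, 0.26, 0.57], [0.307, 0.635, -0.709]]
ft_force: [0.5, 0.1, 0.2]
gripper_width: -0.0001
```

```bash
python3 - <<'E'
from f import *
fine()
k={c:bot.calibration(c) for c in("side","top")}
for c in k:
    for q in("bottle","jar","spare_dish"):
        for d in bot.boxes_of(c,q)[:1]: print(c,q,round(d["confidence"],2),np.array(k[c]["origin"])+np.array(k[c]["attitude"])@d["position"])
go2()
a=bot.capture('side')[:,:,::-1];b=bot.capture('top')[:,:,::-1]
cv2.imwrite("pics/r7.png",np.hstack([cv2.resize(a[90:290,220:420],(400,400)),cv2.resize(b[60:260,250:450],(400,400))]))
E
```

```text
F [-0.0868  0.0216 -0.1201]
side [(0.0185, 0.03), (0.0186, 0.04), (0.0205, 0.02)]
top [(0.0138, 0.04), (0.0138, 0.05), (0.0145, 0.02)]
side bottle 0.65 [0.5222 0.2057 0.0678]
side jar 0.63 [0.6306 0.17   0.0493]
side spare_dish 0.32 [0.5547 0.0096 0.1323]
top bottle 0.88 [0.5311 0.1877 0.0668]
top jar 0.79 [0.6298 0.1612 0.0553]
top spare_dish 0.97 [ 0.584  -0.2151  0.0134]
t 23.9 p [ 0.3998 -0.1406  0.2109] F [-0.44 -0.43  0.8 ] q [ -63.7   26.1  117.    42.    68.7 -119. ]
```

View pics/r7.png

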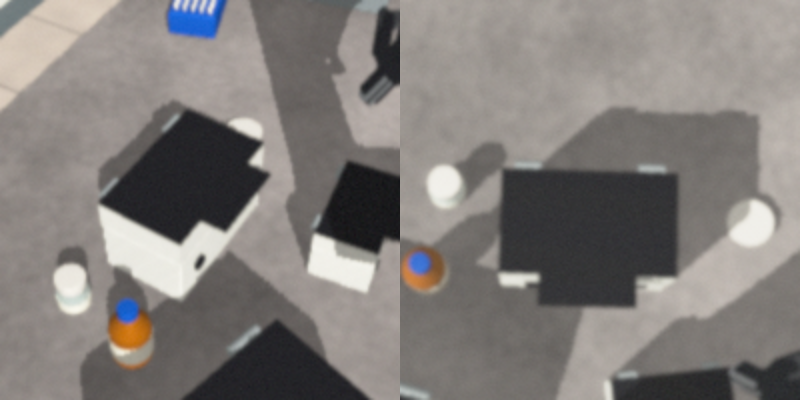

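The lid is shut and level, and its reading didn't change when the finger left. The bottle, jar and spare dish are where they were, and the tool is free. Handing in.

```bash
python3 -c "
from cell import bot
print(bot.sign_off(), bot.read_state()['clock'])"
```

```text
the job is handed in; nothing more can be done
the job is handed in; nothing more can be done
```

The middle-sized chamber's lid is shut, and I handed the job in at about 24 s of the 58 s. I tipped the lid forward from behind with the fingertip and caught it on the upper finger at about 1.16 rad. I then lowered it to shut with the finger under the front lip.

**Last checks:**
- **Lid:** its measured angle did not change when the finger went 5 mm lower and then left. It read 0.02 to 0.05 rad rather than exactly 0. The camera fit had been reading about 0.015 high or a little more on the way down, so I take the lid as shut.
- **Force:** near zero after withdrawing, with the arm clear of everything.
- **Bottle, jar and spare dish:** within a few mm of where they started. The top camera confirmed all three; the side camera misread the spare dish.
- **Dish inside:** it cannot be seen under the shut lid, but the finger never went into the chamber.

**What went wrong on the way:**
- **Chamber or lip:** near 0.1 rad the gripper pushed sideways on the lip or the chamber's front with about 12 N. I backed off.
- **Small chamber:** just before shut, a gripper link appears to have pressed on the small look-alike chamber's lid with up to about 27 N. I tilted the tool to clear it. That is below the 40 N limit, but I did not measure whether the small chamber moved.

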